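# Uncap the tripped fume blower, stow its transit parts and reset the breaker

### The job

The fume-extraction blower has tripped its breaker because its outlet still wears the yellow screw-on transit cap: push the breaker lever fully off, then, with it off, unscrew the cap and lift it off. Still with the power off, stow the cap and every loose blower fitting on the bench (blue filter cartridges, orange hose reducer, silver hose coupling, as many as there are) in a single row in the black accessory tray, each resting flat on the tray's floor and not on the rim or on another piece, and only then throw the breaker fully on. Leave everything else on the bench where it is.

Things in the scene. Friction and masses are not known exactly. Their poses are not given: they have to be found in the camera images.
- unit: bench fume-extraction blower, fixed: grey case 240 (its x) x 180 (its y) x 120 high with a display panel on its -x front face; origin at the centre of its underside on the bench, z up. On its flat top deck (z = 120): the trip breaker at x = -85, y = 0 and the outlet spigot at x = +55, y = 0
- port (a point): centre of the rim of the outlet spigot on the unit's deck: an upright aluminium tube 40 across, 30 high, with an outside right-hand thread (48 over the ridges). Turned anticlockwise seen from above the cap climbs 6 mm per turn, by any amount at a time, and stays where it is left; it comes free after 2 full turns (12 mm up) and must then rise over 18 mm more to clear the rim
- cap: yellow screw-on transit cap, ribbed, with a black bar on its top, 58 across, 44 high, about 70 g; origin at its centre (mid-height), z up. At the start it is screwed down on the spigot, its centre 24 and its top 46 above the unit's deck. Best gripped across the upper 16 mm of its side, which is a plain cylinder
- breaker (a joint): trip breaker's lever, rad: 0 = fully off (leaning 0.5 rad towards the unit's -x front, green mark), 1.0 = fully on (leaning 0.5 rad towards the unit's +x, red mark), about 0.5 (upright) = tripped. It has stops at 0 and 1.0, stays where it is left, and takes about 3 N to push at its tip, 5 N half-way up
- breaker_pivot (a point): the breaker lever's pivot, 12 above the unit's deck, on the top of a black bezel 50 x 34; the lever turns about the unit's y axis
- breaker_tip (a point): centre of the tip of the breaker's lever, a black paddle with a red end, 42 long from the pivot, 18 wide (unit's y), 10 thick
- tray: low black accessory tray, fixed: outside 286 (its x) x 72 (its y) x 22 high, walls and floor 4 thick, so 278 x 64 inside; origin at the centre of its underside on the bench, z up. The cap and all four fittings fit in it only in one row along x, with 24 mm to spare in all
- filter_a: blue filter cartridge with white pleats, block 48 x 48 x 50 high, about 90 g; origin at its centre, z up; loose on the bench, absent in some starts
- filter_b: blue filter cartridge with white pleats, block 48 x 48 x 50 high, about 90 g; origin at its centre, z up; loose on the bench, absent in some starts
- reducer: orange hose reducer: round, 50 across for its lower 20, 42 across above, 50 high in all, about 60 g; origin at the centre of its height on its axis, z up; loose on the bench, absent in some starts
- coupling: silver ribbed hose coupling: cylinder 50 across, 50 high, about 110 g; origin at its centre, z up; loose on the bench, absent in some starts
- screwdriver: bystander, not part of the job: red-handled screwdriver, 200 long, 26 thick, lying beside the tray
- solder_reel: bystander, not part of the job: green solder reel standing on its flange among the fittings, 52 across, 38 high
- board: bystander, not part of the job: green circuit board with parts on it, 90 x 140, up to 16 high, lying flat
- flux_jar: bystander, not part of the job: small closed jar, 44 across, 45 high
- syringe: bystander, not part of the job: clear flux syringe with a steel needle, about 180 long, 22 thick, lying
There are look-alikes about, which are no part of the job. What is shaped like the coupling but purple is not meant.

How it is judged:
By the outcome, as a careful person would: the job done as asked, in the order asked, and still so for the second after the job is handed in, with the robot touching nothing.
Of filter_a, filter_b, reducer, coupling only 2 to 4 are there at a start; the rules pass over those that are not, and their reading is None.
At some moment in a run one of filter_a, filter_b, reducer, coupling may be knocked a few centimetres aside while the robot is not near it.
Once in a run the grip may slacken for a moment while it holds something.
It also fails if it takes over 210 s, if anything falls off the work surface, if the arm or the gripper's body presses on something with over 40 N, if the wrist force passes 120 N, or if a joint passes its speed limit or range.

### The arm

A 6-joint arm with a two-finger parallel gripper is mounted at the origin on the work surface. World frame = base frame: x ahead of the robot, y to its left, z up, the work surface at z = 0. Lengths are in mm, angles in degrees, forces in N, time in s.
With the tool pointing down it reaches from about 350 to 850 mm from the base axis. Payload 8.1 kg.
Tool frame: the origin (TCP) lies midway between the tips of the shut fingers; the grasp point (between the pads) lies 19 mm behind it; z points along the fingers, y is the line along which they close (so a half turn about z gives the same grasp; the last joint's range is limited). The gripper opens to 85 mm and grips with 20 to 120 N. Pads are 22 mm wide; open, the fingers measure 114 mm over their backs; the gripper's body (76 mm by 85 mm) begins 54 mm behind the grasp point. The pads swing forward as they close: fully open they stand 13 mm farther back than shut.
Start: joints at [-68.95, 7.471, 85.268, -0, 87.261, -4.893], TCP at [262.511, -539.531, 231.292] pointing down, gripper open.
Joint ranges: [-169.43, 169.43], [-51.17, 129.36], [1.28, 143.12], [-76.62, 256.62], [0, 156.53], [-152.29, 152.29]. Speed limits (degrees/s): [136.94, 136.94, 159.86, 180, 180, 180].

### API

Orientations are given as [roll, pitch, yaw] about the fixed x, y, z axes, in that order (R = Rz(yaw) Ry(pitch) Rx(roll)).
In Python, from bench import r gives the robot as it stands. The module is installed in compiled form; this text tells all that it offers.
- The arm moves only by the tool jog_arm, never from a script. Its argument "rows" is a list of rows, each a list of 2 entries, a list of its own where there are three numbers: the shift along the tool's x, y, z in mm, then the turn, a rotation vector about the tool's x, y, z in rad. A call has 1 to 10 rows; each row is the pose to reach, as a shift and turn from the pose commanded when the call began, along the tool's axes at that moment; what a row does not reach only later rows make up. A row lasts 1/10 s, in which the tool goes at most 50 mm and 8.59 degrees, less where a joint would pass 70% of its speed; a pose out of reach is approached as far as the arm can. A call with a gripper value outside its range is refused whole. "grip" is the finger opening in mm, from 0 to 85.4, set as the call begins (left out, the last holds). The fingers move at their own pace and stop on an object; "force" is the grip in N (left out, the last holds). Time passes only in rows, so rows that repeat a pose let the fingers close. It gives the time, the measured TCP pose, the force, the opening and the grip force at its end, in the units of the state.
- r.sense(): the state, without advancing time (a new reading comes with each control period).
- r.snapshot(name): name is "scene" or "top" or "wrist"; returns (picture, depth): 400x640x3 uint8, blue, green, red; 400x640 float32, mm along the optical axis (not along the pixel's ray), 0 where there is no reading.
- r.camera_params(name): a dict with "fx", "fy", "cx", "cy" (pixels), "dist_coeffs" ([k1, k2, p1, p2, k3] as OpenCV has them; the pictures are not rectified), "pose" (4x4, takes a point from camera to world coordinates); the wrist camera has in their place "tool_from_camera" (4x4, takes a point from camera to tool coordinates, whose origin is the TCP and whose axes are the flange's). Camera axes: x right, y down, z forward; pixel columns grow to the right and rows downward; lengths in mm; the calibration is good to about 2 mm. A picture is of the moment at which its call begins: read the wrist's pose just before it. camera_params takes no time and is no camera call.
- r.hand_in(): hands the job in; it is judged then, once.
The state is a dict: "time": time; "joint_pos": joint angles; "qd": joint speeds; "joint_efforts": joint torques, N m; "tool_pos": TCP position; "tcp_rot": TCP orientation; "ft_force": force on the tool from outside, world axes, zero at the start; "wrist_torque": the same for the moment, N m; "finger_gap": finger opening in mm; "grip_force": force on a finger pad.
Only numpy, scipy, OpenCV 4.12 (cv2) and the standard library are available. Lean on these libraries where they do the work, as an engineer would, in place of code of your own. Each camera call takes 0.05 s, during which the arm holds its last target. There are 200 camera calls.

## Working session

There is one attempt and no reset: what is moved stays moved. The work goes in short steps, Python scripts to look and compute and a tool call to move; the robot and the scene stay as the last step left them, time stands still between calls to the robot, and variables do not carry over. Pictures are saved under pics/ and viewed, at most 17 in all, crops included, and the job is handed in when it is done.

Besides the shell and the picture viewer there is one more tool, called after "Call:" by a JSON object that holds its "method" and its "body", one argument or row to a line. jog_arm: Moves the arm, as the interface text tells. Its arguments: {"type":"object","properties":{"rows":{"type":"array"},"grip":{"type":"number"},"force":{"type":"number"}},"required":["rows"]}

```bash
mkdir -p pics; cat > h.py <<'E'
import numpy as np, cv2
from bench import r
from scipy.spatial.transform import Rotation as R
def T_tool():
    s=r.sense(); T=np.eye(4); T[:3,:3]=R.from_euler('xyz',s['tcp_rot'],degrees=True).as_matrix(); T[:3,3]=s['tool_pos']; return T
def snap(name):
    T=T_tool() if name=='wrist' else None
    img,d=r.snapshot(name); p=r.camera_params(name)
    P=np.array(p['pose']) if name!='wrist' else T@np.array(p['tool_from_camera'])
    K=np.array([[p['fx'],0,p['cx']],[0,p['fy'],p['cy']],[0,0,1.]])
    return img,d,K,np.array(p['dist_coeffs']),P
def plane(uv,K,D,P,z):
    q=cv2.undistortPoints(np.array(uv,float).reshape(-1,1,2),K,D).reshape(-1,2)
    d=np.c_[q,np.ones(len(q))]@P[:3,:3].T; o=P[:3,3]
    return o+d*((z-o[2])/d[:,2])[:,None]
def proj(X,K,D,P):
    W=np.linalg.inv(P); return cv2.projectPoints(np.array(X,float).reshape(-1,3),cv2.Rodrigues(W[:3,:3])[0],W[:3,3],K,D)[0].reshape(-1,2)
def cloud(d,K,D,P):
    h,w=d.shape; u,v=np.meshgrid(np.arange(w),np.arange(h))
    q=cv2.undistortPoints(np.stack([u,v],-1).reshape(-1,1,2).astype(float),K,D).reshape(-1,2)
    X=np.c_[q,np.ones(len(q))]*d.reshape(-1,1)
    return (X@P[:3,:3].T+P[:3,3]).reshape(h,w,3)
E
python3 - <<'E'
from h import *
s=r.sense();print(s)
for n in('scene','top'):
    img,d,K,D,P=snap(n);cv2.imwrite(f'pics/{n}0.png',img);print(n,K.tolist(),P.round(2).tolist(),(d>0).mean())
print(np.array(r.camera_params('wrist')['tool_from_camera']).round(2))
E
```

```text
{'time': 0.0, 'joint_pos': array([-6.89482994e+01,  7.51411069e+00,  8.53296448e+01, -8.11910493e-04,
        8.72616723e+01, -4.89347676e+00]), 'qd': array([-0.1005292 , -0.01912666, -0.01618128, -0.01768743,  0.03043422,
        0.0338381 ]), 'joint_efforts': array([-1.59500109e-03, -5.69401324e+01, -5.00549841e+01, -8.04320061e-04,
        1.50628248e-02, -8.25022721e-05]), 'tool_pos': array([ 262.31926464, -539.00574059,  230.25132887]), 'tcp_rot': array([-1.79894887e+02, -8.18539515e-03,  2.59452094e+01]), 'ft_force': array([ 0.67677405, -0.01099668, -0.23202141]), 'wrist_torque': array([ 0.03167574, -0.00046215, -0.03110766]), 'grip_force': 0.0, 'finger_gap': 85.34366110989986}
scene [[511.6105478223814, 0.0, 314.04710585987283], [0.0, 511.6105478223814, 188.2608601239572], [0.0, 0.0, 1.0]] [[0.87, 0.36, -0.34, 989.4], [0.5, -0.61, 0.62, -834.21], [0.02, -0.7, -0.71, 985.91], [0.0, 0.0, 0.0, 1.0]] 0.99619921875
top [[501.8914003982492, 0.0, 320.8922906019753], [0.0, 501.8914003982492, 198.1297292316116], [0.0, 0.0, 1.0]] [[-0.02, -0.98, 0.17, 332.16], [-1.0, 0.02, 0.0, -61.13], [-0.0, -0.17, -0.99, 1600.65], [0.0, 0.0, 0.0, 1.0]] 0.99598828125
[[  -0.     -0.96   -0.26   66.93]
 [   1.     -0.     -0.      0.9 ]
 [   0.     -0.26    0.96 -142.3 ]
 [   0.      0.      0.      1.  ]]
```

View pics/scene0.png

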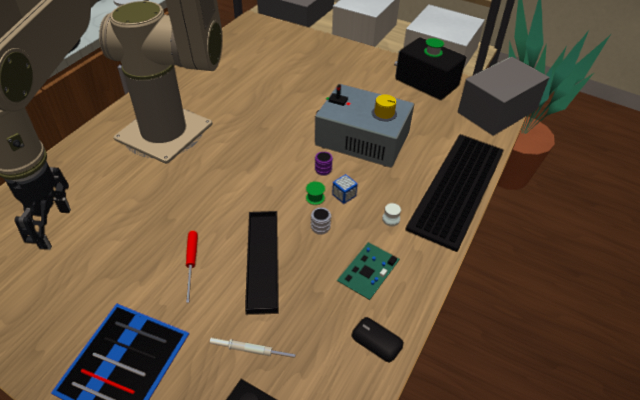

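View pics/top0.png

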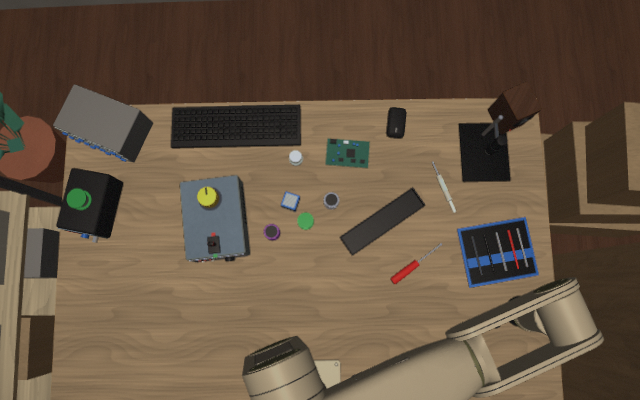

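Scene: unit at scene (365,125) / top (213,220), yellow cap top (208,197), breaker top (213,243). Tray is at top (383,221). Candidates for the fittings:
- Coupling: silver at top (331,200). Purple look-alike at (272,232), excluded.
- Filter: blue block at (290,201).
- Not fittings: green reel (305,221), white jar (295,157), and the black box with the green knob (78,198).
- No orange reducer in view.

Next I'll measure positions and take one close crop to check.

```bash
cat > meas.py <<'E'
from h import *
def blob(C,hsv,lo,hi,box,zlo,zhi):
    m=cv2.inRange(hsv,lo,hi)>0
    b=np.zeros_like(m);b[box[1]:box[3],box[0]:box[2]]=1
    m&=b&(C[...,2]>zlo)&(C[...,2]<zhi)
    return m
E
python3 - <<'E'
from meas import *
img,d,K,D,P=snap('top');C=cloud(d,K,D,P);hsv=cv2.cvtColor(img,cv2.COLOR_BGR2HSV)
def rep(n,m,hgt):
    vs,us=np.nonzero(m); 
    if len(vs)<5: print(n,'none');return
    cs,_=cv2.findContours(m.astype(np.uint8),cv2.RETR_EXTERNAL,cv2.CHAIN_APPROX_NONE);c=max(cs,key=cv2.contourArea)
    X=plane(c.reshape(-1,2),K,D,P,hgt)[:,:2].astype(np.float32)
    print(n,len(vs),'z',np.percentile(C[m][:,2],[5,50,95]).round(1),'mean',C[m].mean(0).round(1),'rect',cv2.minAreaRect(X))
def box(n,b,zlo,zhi,hgt):
    m=np.zeros(d.shape,bool);m[b[1]:b[3],b[0]:b[2]]=1
    rep(n,m&(C[...,2]>zlo)&(C[...,2]<zhi),hgt)
box('deck',(165,160,260,275),112,127,120)
box('cap',(190,180,225,215),155,175,166)
box('breaker',(195,228,232,255),135,180,170)
box('filter',(276,188,302,212),42,60,50)
box('coupling',(321,188,343,212),42,60,50)
box('reel',(296,210,317,232),30,60,38)
box('purple',(262,222,282,242),42,60,50)
box('jar',(285,147,304,167),38,60,45)
box('tray',(335,182,430,260),14,35,22)
i=cv2.resize(img[140:270,170:440],None,fx=2.9,fy=2.9,interpolation=cv2.INTER_CUBIC);cv2.imwrite('pics/c1.png',i)
hh=hsv[(hsv[...,0]>5)&(hsv[...,0]<14)&(hsv[...,1]>190)&(hsv[...,2]>140)];print('orange',len(hh))
E
```

```text
deck 4086 z [114.1 119.4 124.7] mean [537.  266.2 119.5] rect ((539.45361328125, 266.99755859375), (239.8221893310547, 181.56752014160156), 6.322048187255859)
cap 311 z [158.7 165.  170.3] mean [594.4 273.5 164.9] rect ((593.1696166992188, 271.88934326171875), (59.66600036621094, 55.26591873168945), 45.07822799682617)
breaker 62 z [135.7 148.2 175.3] mean [456.6 257.3 152.7] rect ((450.3971252441406, 254.24082946777344), (27.349098205566406, 22.859304428100586), 15.126620292663574)
filter 229 z [44.1 49.4 55.4] mean [597.2  39.6  49.5] rect ((596.665283203125, 39.17059326171875), (48.98963928222656, 48.072113037109375), 70.47164916992188)
coupling 185 z [43.7 50.1 56.1] mean [597.3 -89.2  49.8] rect ((597.0974731445312, -89.33004760742188), (47.047813415527344, 44.519832611083984), 89.0074234008789)
reel 206 z [32.  37.9 43.4] mean [535.6  -6.7  37.7] rect ((535.3231811523438, -6.660158157348633), (47.11517333984375, 47.47254180908203), 89.21768188476562)
purple 188 z [43.9 49.3 55.3] mean [501.   98.1  49.5] rect ((501.0705871582031, 98.89080810546875), (46.65837478637695, 46.810672760009766), 89.85008239746094)
jar 114 z [39.  44.2 50.7] mean [741.4  22.8  44.4] rect ((740.9341430664062, 22.815773010253906), (35.20802688598633, 36.39868927001953), 89.48532104492188)
tray 301 z [15.7 21.5 27.1] mean [ 532.5 -254.1   21.4] rect ((531.7931518554688, -252.35691833496094), (72.06598663330078, 286.7572021484375), 33.081485748291016)
orange 0
```

View pics/c1.png

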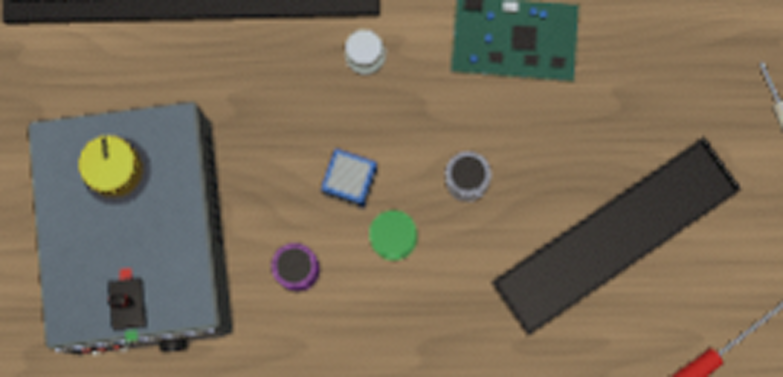

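Confirmed: the blue filter with white pleats at crop (349,177) and the silver coupling at (468,175) are the fittings. Purple (295,267) and green (393,235) aren't part of the job. The unit's front, with the green mark at (132,335), faces the robot. Next: a look from above the unit.

```bash
cat > plan.py <<'E'
from h import *
def plan(*goals):
    """goals (x,y,z,yaw): print tool-frame shift and turn from the present pose"""
    s=r.sense(); p=s['tool_pos']; y0=s['tcp_rot'][2]; a=np.radians(y0); c,si=np.cos(a),np.sin(a)
    print('t %.1f'%s['time'],'at',p.round(1),s['tcp_rot'].round(2),'q1,q6',s['joint_pos'][[0,5]].round(1),'F',s['ft_force'].round(1),'gap %.1f'%s['finger_gap'])
    for g in goals:
        d=np.array(g[:3])-p; t=-np.radians((g[3]-y0+180)%360-180)
        print([round(d[0]*c+d[1]*si,1),round(d[0]*si-d[1]*c,1),round(-d[2],1)],[0,0,round(t,4)],'rows',round(max(np.linalg.norm(d)/50,abs(t)/.15),1))
E
python3 -c "
from plan import *
plan((500,-150,320,6.3),(510,262,320,6.3))"
```

```text
t 0.1 at [ 262.3 -539.1  230.5] [-1.7991e+02 -1.0000e-02  2.5940e+01] q1,q6 [-68.9  -4.9] F [ 0.5 -0.2  0.8] gap 85.4
[np.float64(383.9), np.float64(-245.9), np.float64(-89.5)] [0, 0, np.float64(0.3428)] rows 9.3
[np.float64(573.2), np.float64(-612.0), np.float64(-89.5)] [0, 0, np.float64(0.3428)] rows 16.9
```

Call:
{"method": "jog_arm", "body": {
  "rows": [
    [[384,-246,-90],[0,0,0.343]],
    [[384,-246,-90],[0,0,0.343]],
    [[384,-246,-90],[0,0,0.343]],
    [[384,-246,-90],[0,0,0.343]],
    [[384,-246,-90],[0,0,0.343]],
    [[384,-246,-90],[0,0,0.343]],
    [[384,-246,-90],[0,0,0.343]],
    [[384,-246,-90],[0,0,0.343]],
    [[384,-246,-90],[0,0,0.343]],
    [[384,-246,-90],[0,0,0.343]]
  ],
  "grip": 0
}}

```text
time: 1.15
tool_pos: [502.0, -146.5, 322.3]
tcp_rot: [-180.0, -0.1, 6.5]
ft_force: [0.4, -1.7, -0.5]
finger_gap: 0.0
grip_force: 0.0
```

Call:
{"method": "jog_arm", "body": {
  "rows": [
    [[55,-408,0],[0,0,0]],
    [[55,-408,0],[0,0,0]],
    [[55,-408,0],[0,0,0]],
    [[55,-408,0],[0,0,0]],
    [[55,-408,0],[0,0,0]],
    [[55,-408,0],[0,0,0]],
    [[55,-408,0],[0,0,0]],
    [[55,-408,0],[0,0,0]],
    [[55,-408,0],[0,0,0]],
    [[55,-408,0],[0,0,0]]
  ]
}}

```text
time: 2.15
tool_pos: [509.7, 262.5, 320.4]
tcp_rot: [180.0, 0.1, 6.5]
ft_force: [-0.3, -1.0, -0.0]
finger_gap: -0.1
grip_force: 0.0
```

```bash
python3 - <<'E'
from plan import *
plan()
img,d,K,D,P=snap('wrist');C=cloud(d,K,D,P);np.savez('w1.npz',img=img,d=d,K=K,D=D,P=P)
hsv=cv2.cvtColor(img,cv2.COLOR_BGR2HSV)
m=(cv2.inRange(hsv,(20,100,60),(35,255,255))>0)
for lo,hi in((150,172),(162,170)):
    mm=m&(C[...,2]>lo)&(C[...,2]<hi); 
    if mm.sum(): print('cap z',np.median(C[mm][:,2]),cv2.minEnclosingCircle(C[mm][:,:2].astype(np.float32)))
b=(np.hypot(C[...,0]-455,C[...,1]-258)<40)&(C[...,2]>138)
if b.sum(): X=C[b];print('lever',len(X),X.mean(0),X.min(0),X.max(0), 'top', X[X[:,2]>X[:,2].max()-5].mean(0))
dk=(abs(C[...,2]-120)<5)
print('decklevel',np.median(C[dk][:,2]),cv2.minAreaRect(C[dk][:,:2].astype(np.float32)))
cv2.imwrite('pics/w1.png',img)
E
```

```text
t 2.1 at [509.7 262.5 320.4] [1.7997e+02 9.0000e-02 6.4600e+00] q1,q6 [ 22.1 105.7] F [-0.3 -1.  -0. ] gap -0.1
cap z 165.62932387518583 ((597.923583984375, 275.2691345214844), 29.08268928527832)
cap z 165.64497657663793 ((597.8711547851562, 275.51104736328125), 28.28875160217285)
lever 271 [463.29509809 260.22840774 160.231775  ] [458.80015024 251.3065515  138.26792936] [465.14498868 269.07091656 174.89760619] top [462.44841118 260.37761776 172.440373  ]
decklevel 119.66563511922726 ((539.30908203125, 394.6069641113281), (248.90164184570312, 443.3968200683594), 2.186192274093628)
```

View pics/w1.png

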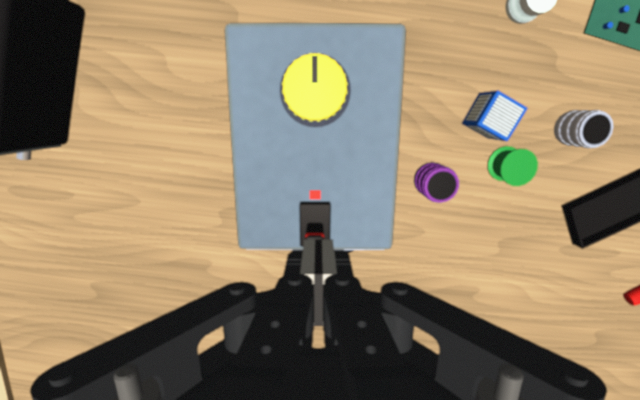

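The wrist view shows the cap at (315,88), the breaker lever at (315,230) with the red mark on its far side, and the fittings to the right. I'll descend beyond the lever with the fingers shut and push it toward the front.

```bash
python3 -c "
from plan import *
plan((488.3,263.3,155,6.3))"
```

```text
t 2.2 at [510.  261.  320.6] [1.7994e+02 6.0000e-02 6.3700e+00] q1,q6 [ 22.  105.6] F [-0.5 -0.3 -0.3] gap -0.2
[np.float64(-21.4), np.float64(-4.7), np.float64(165.6)] [0, 0, np.float64(0.0012)] rows 3.3
```

Call:
{"method": "jog_arm", "body": {
  "rows": [
    [[-21,-4,40],[0,0,0]],
    [[-21,-4,80],[0,0,0]],
    [[-21,-4,120],[0,0,0]],
    [[-21,-4,150],[0,0,0]],
    [[-21,-4,165],[0,0,0]],
    [[-21,-4,165],[0,0,0]],
    [[-21,-4,165],[0,0,0]]
  ]
}}

```text
time: 2.9
tool_pos: [489.8, 262.3, 157.8]
tcp_rot: [-180.0, -0.1, 6.2]
ft_force: [-0.2, 0.3, 0.7]
finger_gap: -0.0
grip_force: 0.0
```

Call:
{"method": "jog_arm", "body": {
  "rows": [
    [[-5,0,0],[0,0,0]],
    [[-9,0,0],[0,0,0]],
    [[-12,0,0],[0,0,0]],
    [[-14,0,0],[0,0,0]],
    [[-16,0,0],[0,0,0]],
    [[-18,0,0],[0,0,0]],
    [[-19,0,0],[0,0,0]],
    [[-20,0,0],[0,0,0]],
    [[-20,0,0],[0,0,0]]
  ]
}}

```text
time: 3.8
tool_pos: [469.4, 260.9, 156.9]
tcp_rot: [-180.0, -0.1, 6.3]
ft_force: [4.9, 1.6, 4.1]
finger_gap: 0.1
grip_force: 2.5
```

Call:
{"method": "jog_arm", "body": {
  "rows": [
    [[-2,0,0],[0,0,0]],
    [[-4,0,0],[0,0,0]],
    [[-5,0,0],[0,0,0]],
    [[-6,0,0],[0,0,0]],
    [[-6,0,0],[0,0,0]]
  ]
}}

```text
time: 4.3
tool_pos: [462.6, 260.1, 156.0]
tcp_rot: [-180.0, 0.0, 6.3]
ft_force: [2.6, 1.6, 3.8]
finger_gap: -0.2
grip_force: 2.0
```

Call:
{"method": "jog_arm", "body": {
  "rows": [
    [[-1,0,0],[0,0,0]],
    [[-2,0,0],[0,0,0]],
    [[-2,0,0],[0,0,0]]
  ]
}}

```text
time: 4.6
tool_pos: [460.7, 259.8, 155.8]
tcp_rot: [180.0, 0.0, 6.3]
ft_force: [4.5, 1.8, 0.8]
finger_gap: 0.0
grip_force: 1.9
```

Call:
{"method": "jog_arm", "body": {
  "rows": [
    [[-1,0,0],[0,0,0]],
    [[-2,0,0],[0,0,0]],
    [[-2,0,0],[0,0,0]]
  ]
}}

```text
time: 4.9
tool_pos: [460.2, 259.6, 156.5]
tcp_rot: [180.0, -0.2, 6.3]
ft_force: [9.8, 2.2, -0.4]
finger_gap: 0.2
grip_force: 4.1
```

Call:
{"method": "jog_arm", "body": {
  "rows": [
    [[-1,0,0],[0,0,0]],
    [[-1.5,0,0],[0,0,0]],
    [[-1.5,0,0],[0,0,0]]
  ]
}}

```text
time: 5.2
tool_pos: [459.8, 259.5, 157.0]
tcp_rot: [-180.0, -0.3, 6.3]
ft_force: [13.3, 2.9, -2.0]
finger_gap: 0.1
grip_force: 5.8
```

Call:
{"method": "jog_arm", "body": {
  "rows": [
    [[12,0,0],[0,0,0]],
    [[12,0,-50],[0,0,0]],
    [[25,0,-95],[0,0,0.14]],
    [[70,0,-109],[0,0,0.28]],
    [[115,0,-109],[0,0,0.42]],
    [[137,0,-109],[0,0,0.56]],
    [[137,0,-109],[0,0,0.63]],
    [[137,0,-109],[0,0,0.63]],
    [[137,0,-109],[0,0,0.63]],
    [[137,0,-109],[0,0,0.63]]
  ],
  "grip": 85
}}

```text
time: 6.2
tool_pos: [592.9, 274.4, 265.1]
tcp_rot: [180.0, 0.0, -29.7]
ft_force: [-0.8, -0.1, 0.2]
finger_gap: 84.9
grip_force: 0.0
```

```bash
python3 - <<'E'
from plan import *
plan()
img,d,K,D,P=snap('wrist');C=cloud(d,K,D,P)
hsv=cv2.cvtColor(img,cv2.COLOR_BGR2HSV)
m=(cv2.inRange(hsv,(20,100,60),(35,255,255))>0)
mm=m&(C[...,2]>160)&(C[...,2]<172); 
print('cap z',np.median(C[mm][:,2]),cv2.minEnclosingCircle(C[mm][:,:2].astype(np.float32)),np.percentile(C[mm][:,:2],[1,99],axis=0))
i2,d2,K2,D2,P2=snap('scene');C2=cloud(d2,K2,D2,P2)
b=(np.hypot(C2[...,0]-455,C2[...,1]-258)<45)&(C2[...,2]>140);X=C2[b];print('lever',len(X),X[X[:,2]>X[:,2].max()-8].mean(0),X[:,2].max())
cv2.imwrite('pics/w2.png',np.vstack([img[:300],cv2.resize(i2[60:180,300:430],(640,300))[:, :]]))
plan((597,275,266,-30))
E
```

```text
t 6.2 at [592.9 274.4 265.1] [ 1.7995e+02  4.0000e-02 -2.9680e+01] q1,q6 [ 20.3 140. ] F [-0.8 -0.1  0.2] gap 84.9
cap z 165.71006391483672 ((598.5518188476562, 274.8183288574219), 28.922096252441406) [[572.3679349  248.15786511]
 [625.56214198 300.93889633]]
lever 66 [442.33915752 254.92655086 167.63211879] 172.65768683142596
t 6.3 at [593.2 274.5 265.5] [180.     0.   -29.73] q1,q6 [ 20.3 140.1] F [-0.2  1.  -0.6] gap 85.3
[np.float64(3.1), np.float64(-2.3), np.float64(-0.5)] [0, 0, np.float64(0.0048)] rows 0.1
```

View pics/w2.png

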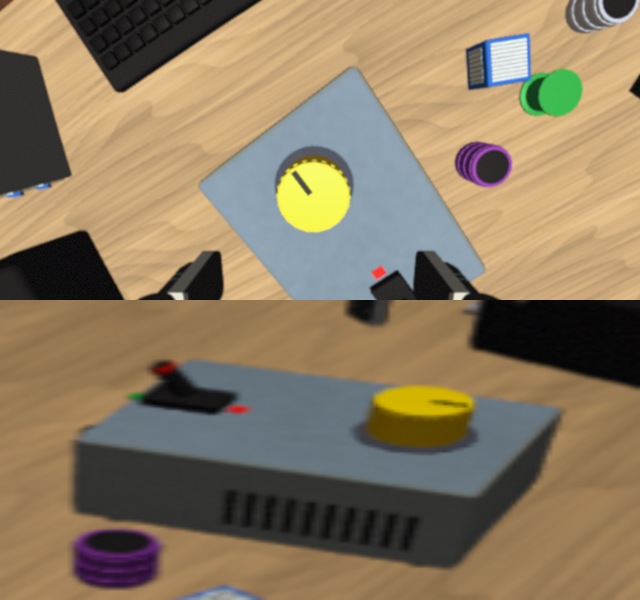

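The lever leans to the green mark (lower crop, tip at (165,370)), so the breaker is off. The cap is at wrist (313,197), with the fingers symmetric about column 318. Now descend onto the cap and close.

Call:
{"method": "jog_arm", "body": {
  "rows": [
    [[4,-2.6,40],[0,0,0]],
    [[4,-2.6,80],[0,0,0]],
    [[4,-2.6,105],[0,0,0]],
    [[4,-2.6,121],[0,0,0]],
    [[4,-2.6,121],[0,0,0]],
    [[4,-2.6,121],[0,0,0]]
  ]
}}

```text
time: 6.9
tool_pos: [599.0, 275.0, 145.7]
tcp_rot: [-179.9, -0.1, -29.8]
ft_force: [-0.0, 0.5, 1.4]
finger_gap: 85.1
grip_force: 0.0
```

Call:
{"method": "jog_arm", "body": {
  "rows": [
    [[0,0,0],[0,0,0]],
    [[0,0,0],[0,0,0]],
    [[0,0,0],[0,0,0]],
    [[0,0,0],[0,0,0]],
    [[0,0,0],[0,0,0]],
    [[0,0,0],[0,0,0]]
  ],
  "grip": 40,
  "force": 25
}}

```text
time: 7.5
tool_pos: [599.7, 275.2, 146.7]
tcp_rot: [-179.8, -0.1, -29.8]
ft_force: [-0.4, -0.2, 5.8]
finger_gap: 57.0
grip_force: 26.3
```

Call:
{"method": "jog_arm", "body": {
  "rows": [
    [[0,0,-0.1],[0,0,-0.145]],
    [[0,0,-0.3],[0,0,-0.29]],
    [[0,0,-0.4],[0,0,-0.435]],
    [[0,0,-0.6],[0,0,-0.58]],
    [[0,0,-0.7],[0,0,-0.725]],
    [[0,0,-0.8],[0,0,-0.87]],
    [[0,0,-1],[0,0,-1.015]],
    [[0,0,-1.1],[0,0,-1.16]],
    [[0,0,-1.2],[0,0,-1.305]],
    [[0,0,-1.4],[0,0,-1.45]]
  ],
  "force": 60
}}

```text
time: 8.5
tool_pos: [599.6, 276.0, 147.9]
tcp_rot: [179.9, -0.2, 53.6]
ft_force: [-0.6, 4.2, 4.6]
finger_gap: 55.6
grip_force: 63.8
```

Call:
{"method": "jog_arm", "body": {
  "rows": [
    [[0,0,-0.1],[0,0,-0.149]],
    [[0,0,-0.3],[0,0,-0.298]],
    [[0,0,-0.4],[0,0,-0.447]],
    [[0,0,-0.6],[0,0,-0.596]],
    [[0,0,-0.7],[0,0,-0.745]],
    [[0,0,-0.8],[0,0,-0.894]],
    [[0,0,-1],[0,0,-1.043]],
    [[0,0,-1.1],[0,0,-1.192]],
    [[0,0,-1.2],[0,0,-1.341]],
    [[0,0,-1.4],[0,0,-1.49]]
  ]
}}

```text
time: 9.5
tool_pos: [598.1, 276.1, 149.2]
tcp_rot: [179.9, -0.1, 139.0]
ft_force: [-8.0, 2.9, 9.0]
finger_gap: 55.6
grip_force: 64.1
```

Call:
{"method": "jog_arm", "body": {
  "rows": [
    [[0,0,-0.1],[0,0,-0.149]],
    [[0,0,-0.3],[0,0,-0.298]],
    [[0,0,-0.4],[0,0,-0.447]],
    [[0,0,-0.6],[0,0,-0.596]],
    [[0,0,-0.7],[0,0,-0.745]],
    [[0,0,-0.8],[0,0,-0.894]],
    [[0,0,-1],[0,0,-1.043]],
    [[0,0,-1.1],[0,0,-1.192]],
    [[0,0,-1.2],[0,0,-1.341]],
    [[0,0,-1.4],[0,0,-1.49]]
  ]
}}

```text
time: 10.5
tool_pos: [598.5, 275.4, 150.6]
tcp_rot: [180.0, 0.1, -135.6]
ft_force: [-6.1, -0.8, 8.8]
finger_gap: 56.0
grip_force: 64.1
```

Call:
{"method": "jog_arm", "body": {
  "rows": [
    [[0,0,-0.1],[0,0,-0.149]],
    [[0,0,-0.3],[0,0,-0.298]],
    [[0,0,-0.4],[0,0,-0.4]],
    [[0,0,-0.4],[0,0,-0.4]]
  ]
}}

```text
time: 10.9
tool_pos: [598.9, 275.0, 151.0]
tcp_rot: [-179.9, 0.1, -112.8]
ft_force: [-3.7, -2.2, 7.7]
finger_gap: 56.2
grip_force: 64.1
```

```bash
python3 - <<'E'
from plan import *
plan()
i2,d2,K2,D2,P2=snap('scene');C=cloud(d2,K2,D2,P2);hsv=cv2.cvtColor(i2,cv2.COLOR_BGR2HSV)
m=(cv2.inRange(hsv,(20,100,40),(35,255,255))>0)&(np.hypot(C[...,0]-598,C[...,1]-275)<40);print('cap zmax',np.percentile(C[m][:,2],[2,98]))
E
```

```text
t 10.9 at [598.9 275.  151. ] [-1.7993e+02  7.0000e-02 -1.1284e+02] q1,q6 [  20.2 -137. ] F [-3.7 -2.2  7.7] gap 56.2
cap zmax [126.65060724 344.83321333]
```

Call:
{"method": "jog_arm", "body": {
  "rows": [
    [[0,0,0],[0,0,0]],
    [[0,0,0],[0,0,0]],
    [[0,0,0],[0,0,0]],
    [[0,0,0],[0,0,0.149]],
    [[0,0,0],[0,0,0.298]],
    [[0,0,0],[0,0,0.447]],
    [[0,0,0],[0,0,0.596]],
    [[0,0,0],[0,0,0.745]],
    [[0,0,0],[0,0,0.894]],
    [[0,0,0],[0,0,1.043]]
  ],
  "grip": 80
}}

```text
time: 11.95
tool_pos: [598.4, 274.7, 148.7]
tcp_rot: [-180.0, -0.0, -173.2]
ft_force: [-0.1, -0.0, 0.2]
finger_gap: 79.7
grip_force: 0.0
```

Call:
{"method": "jog_arm", "body": {
  "rows": [
    [[0,0,0],[0,0,0.149]],
    [[0,0,0],[0,0,0.298]],
    [[0,0,0],[0,0,0.447]],
    [[0,0,0],[0,0,0.596]],
    [[0,0,0],[0,0,0.745]],
    [[0,0,0],[0,0,0.894]],
    [[0,0,0],[0,0,1.043]],
    [[0,0,0],[0,0,1.192]],
    [[0,0,0],[0,0,1.341]],
    [[0,0,0],[0,0,1.49]]
  ]
}}

```text
time: 12.95
tool_pos: [598.4, 274.7, 148.7]
tcp_rot: [-180.0, 0.0, 101.4]
ft_force: [0.1, -0.2, 0.8]
finger_gap: 80.0
grip_force: 0.0
```

Call:
{"method": "jog_arm", "body": {
  "rows": [
    [[0,0,0],[0,0,0.149]],
    [[0,0,0],[0,0,0.298]],
    [[0,0,0],[0,0,0.447]],
    [[0,0,0],[0,0,0.596]],
    [[0,0,0],[0,0,0.745]],
    [[0,0,0],[0,0,0.894]],
    [[0,0,0],[0,0,1.043]],
    [[0,0,0],[0,0,1.192]],
    [[0,0,0],[0,0,1.341]],
    [[0,0,0],[0,0,1.49]]
  ]
}}

```text
time: 13.95
tool_pos: [598.4, 274.7, 148.6]
tcp_rot: [180.0, 0.0, 16.1]
ft_force: [0.0, -0.4, 0.1]
finger_gap: 79.8
grip_force: 0.0
```

Call:
{"method": "jog_arm", "body": {
  "rows": [
    [[0,0,0],[0,0,0.149]],
    [[0,0,0],[0,0,0.298]],
    [[0,0,0],[0,0,0.447]],
    [[0,0,0],[0,0,0.596]],
    [[0,0,0],[0,0,0.745]],
    [[0,0,0],[0,0,0.8]],
    [[0,0,0],[0,0,0.8]]
  ]
}}

```text
time: 14.65
tool_pos: [598.5, 274.7, 148.7]
tcp_rot: [180.0, 0.0, -29.5]
ft_force: [0.1, -0.0, 0.1]
finger_gap: 80.0
grip_force: 0.0
```

```bash
python3 - <<'E'
from plan import *
plan()
img,d,K,D,P=snap('wrist');C=cloud(d,K,D,P)
hsv=cv2.cvtColor(img,cv2.COLOR_BGR2HSV)
m=(cv2.inRange(hsv,(20,100,60),(35,255,255))>0)
mm=m&(C[...,2]>160)&(C[...,2]<180); 
print('cap z',np.percentile(C[mm][:,2],[5,50,95]),cv2.minEnclosingCircle(C[mm][:,:2].astype(np.float32)))
cv2.imwrite('pics/w3.png',img)
E
```

```text
t 14.7 at [598.5 274.7 148.7] [ 1.7999e+02  1.0000e-02 -2.9450e+01] q1,q6 [ 20.2 139.6] F [ 0.1 -0.   0.1] gap 80.0
cap z [166.2500228  169.91334281 170.86713571] ((600.2254028320312, 275.74267578125), 29.207508087158203)
```

View pics/w3.png

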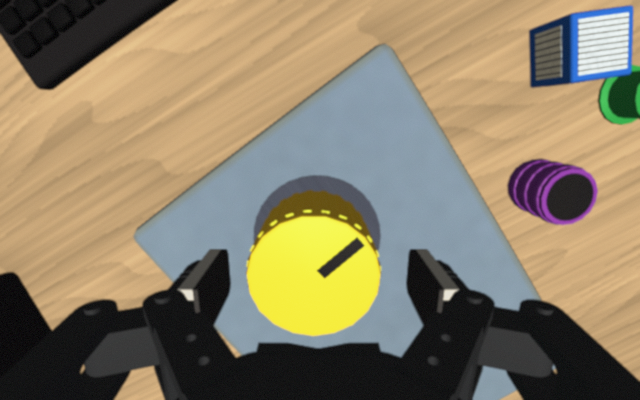

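The cap has risen to z≈170 and its bar has turned, now at (340,258), so unscrewing works. Second stroke.

Call:
{"method": "jog_arm", "body": {
  "rows": [
    [[1,0,0],[0,0,0]],
    [[1,0,0],[0,0,0]],
    [[1,0,0],[0,0,0]],
    [[1,0,0],[0,0,0]],
    [[1,0,-0.1],[0,0,-0.149]],
    [[1,0,-0.3],[0,0,-0.298]],
    [[1,0,-0.4],[0,0,-0.447]],
    [[1,0,-0.6],[0,0,-0.596]],
    [[1,0,-0.7],[0,0,-0.745]],
    [[1,0,-0.8],[0,0,-0.894]]
  ],
  "grip": 40
}}

```text
time: 15.7
tool_pos: [599.9, 275.3, 150.5]
tcp_rot: [-179.9, -0.1, 22.2]
ft_force: [1.2, 3.1, 3.3]
finger_gap: 56.2
grip_force: 70.2
```

Call:
{"method": "jog_arm", "body": {
  "rows": [
    [[0,0,-0.1],[0,0,-0.149]],
    [[0,0,-0.3],[0,0,-0.298]],
    [[0,0,-0.4],[0,0,-0.447]],
    [[0,0,-0.6],[0,0,-0.596]],
    [[0,0,-0.7],[0,0,-0.745]],
    [[0,0,-0.8],[0,0,-0.894]],
    [[0,0,-1],[0,0,-1.043]],
    [[0,0,-1.1],[0,0,-1.192]],
    [[0,0,-1.2],[0,0,-1.341]],
    [[0,0,-1.4],[0,0,-1.49]]
  ]
}}

```text
time: 16.7
tool_pos: [598.7, 275.8, 151.9]
tcp_rot: [180.0, -0.1, 107.6]
ft_force: [-4.0, 4.5, 7.2]
finger_gap: 55.9
grip_force: 70.5
```

Call:
{"method": "jog_arm", "body": {
  "rows": [
    [[0,0,-0.1],[0,0,-0.149]],
    [[0,0,-0.3],[0,0,-0.298]],
    [[0,0,-0.4],[0,0,-0.447]],
    [[0,0,-0.6],[0,0,-0.596]],
    [[0,0,-0.7],[0,0,-0.745]],
    [[0,0,-0.8],[0,0,-0.894]],
    [[0,0,-1],[0,0,-1.043]],
    [[0,0,-1.1],[0,0,-1.192]],
    [[0,0,-1.2],[0,0,-1.341]],
    [[0,0,-1.4],[0,0,-1.49]]
  ]
}}

```text
time: 17.7
tool_pos: [598.6, 275.4, 153.3]
tcp_rot: [179.9, -0.0, -167.0]
ft_force: [-5.1, 1.5, 7.2]
finger_gap: 55.7
grip_force: 70.8
```

Call:
{"method": "jog_arm", "body": {
  "rows": [
    [[0,0,-0.1],[0,0,-0.149]],
    [[0,0,-0.3],[0,0,-0.298]],
    [[0,0,-0.4],[0,0,-0.447]],
    [[0,0,-0.6],[0,0,-0.596]],
    [[0,0,-0.7],[0,0,-0.745]],
    [[0,0,-0.8],[0,0,-0.894]],
    [[0,0,-0.8],[0,0,-0.95]],
    [[0,0,-0.8],[0,0,-0.95]]
  ]
}}

```text
time: 18.5
tool_pos: [599.2, 274.6, 154.2]
tcp_rot: [180.0, 0.0, -112.8]
ft_force: [-3.7, -0.3, 7.6]
finger_gap: 55.8
grip_force: 70.8
```

Call:
{"method": "jog_arm", "body": {
  "rows": [
    [[0,0,0],[0,0,0]],
    [[0,0,0],[0,0,0]],
    [[0,0,0],[0,0,0]],
    [[0,0,0],[0,0,0.149]],
    [[0,0,0],[0,0,0.298]],
    [[0,0,0],[0,0,0.447]],
    [[0,0,0],[0,0,0.596]],
    [[0,0,0],[0,0,0.745]],
    [[0,0,0],[0,0,0.894]],
    [[0,0,0],[0,0,1.043]]
  ],
  "grip": 80
}}

```text
time: 19.5
tool_pos: [599.2, 274.1, 152.9]
tcp_rot: [-180.0, -0.0, -173.1]
ft_force: [-0.0, -0.2, -0.2]
finger_gap: 80.2
grip_force: 0.0
```

Call:
{"method": "jog_arm", "body": {
  "rows": [
    [[0,0,0],[0,0,0.149]],
    [[0,0,0],[0,0,0.298]],
    [[0,0,0],[0,0,0.447]],
    [[0,0,0],[0,0,0.596]],
    [[0,0,0],[0,0,0.745]],
    [[0,0,0],[0,0,0.894]],
    [[0,0,0],[0,0,1.043]],
    [[0,0,0],[0,0,1.192]],
    [[0,0,0],[0,0,1.341]],
    [[0,0,0],[0,0,1.49]]
  ]
}}

```text
time: 20.5
tool_pos: [599.2, 274.2, 152.9]
tcp_rot: [-180.0, 0.0, 101.5]
ft_force: [0.3, -0.2, 0.2]
finger_gap: 79.6
grip_force: 0.0
```

Call:
{"method": "jog_arm", "body": {
  "rows": [
    [[0,0,0],[0,0,0.149]],
    [[0,0,0],[0,0,0.298]],
    [[0,0,0],[0,0,0.447]],
    [[0,0,0],[0,0,0.596]],
    [[0,0,0],[0,0,0.745]],
    [[0,0,0],[0,0,0.894]],
    [[0,0,0],[0,0,1.043]],
    [[0,0,0],[0,0,1.043]]
  ]
}}

```text
time: 21.3
tool_pos: [599.2, 274.2, 152.9]
tcp_rot: [-180.0, 0.0, 42.0]
ft_force: [-0.3, 0.5, -0.0]
finger_gap: 80.0
grip_force: 0.0
```

Call:
{"method": "jog_arm", "body": {
  "rows": [
    [[0,0,0],[0,0,0]],
    [[0,0,0],[0,0,0]],
    [[0,0,0],[0,0,0]],
    [[0,0,0],[0,0,0]],
    [[0,0,-0.1],[0,0,-0.149]],
    [[0,0,-0.3],[0,0,-0.298]],
    [[0,0,-0.4],[0,0,-0.447]],
    [[0,0,-0.6],[0,0,-0.596]],
    [[0,0,-0.7],[0,0,-0.745]],
    [[0,0,-0.8],[0,0,-0.894]]
  ],
  "grip": 40
}}

```text
time: 22.3
tool_pos: [599.7, 274.8, 154.7]
tcp_rot: [179.9, -0.1, 93.7]
ft_force: [-1.7, 2.7, 3.0]
finger_gap: 56.0
grip_force: 67.2
```

Call:
{"method": "jog_arm", "body": {
  "rows": [
    [[0,0,-0.1],[0,0,-0.149]],
    [[0,0,-0.3],[0,0,-0.298]],
    [[0,0,-0.4],[0,0,-0.447]],
    [[0,0,-0.6],[0,0,-0.596]],
    [[0,0,-0.7],[0,0,-0.745]],
    [[0,0,-0.8],[0,0,-0.894]],
    [[0,0,-1],[0,0,-1.043]],
    [[0,0,-1.1],[0,0,-1.192]],
    [[0,0,-1.2],[0,0,-1.341]],
    [[0,0,-1.4],[0,0,-1.49]]
  ]
}}

```text
time: 23.3
tool_pos: [599.8, 275.2, 156.2]
tcp_rot: [179.9, 0.1, 179.1]
ft_force: [0.8, 4.4, 2.7]
finger_gap: 56.0
grip_force: 67.3
```

Call:
{"method": "jog_arm", "body": {
  "rows": [
    [[0,0,-0.1],[0,0,-0.149]],
    [[0,0,-0.3],[0,0,-0.298]],
    [[0,0,-0.4],[0,0,-0.447]],
    [[0,0,-0.6],[0,0,-0.596]],
    [[0,0,-0.7],[0,0,-0.745]],
    [[0,0,-0.8],[0,0,-0.894]],
    [[0,0,-1],[0,0,-1.043]],
    [[0,0,-1.1],[0,0,-1.192]],
    [[0,0,-1.2],[0,0,-1.3]],
    [[0,0,-1.2],[0,0,-1.3]]
  ]
}}

```text
time: 24.3
tool_pos: [599.1, 275.1, 157.4]
tcp_rot: [180.0, 0.1, -106.5]
ft_force: [-4.2, 2.2, 7.3]
finger_gap: 55.7
grip_force: 67.8
```

Call:
{"method": "jog_arm", "body": {
  "rows": [
    [[0,0,-1],[0,0,0]],
    [[0,0,-2],[0,0,0]],
    [[0,0,-3],[0,0,0]],
    [[0,0,-3],[0,0,0]]
  ]
}}

```text
time: 24.7
tool_pos: [598.7, 274.6, 159.0]
tcp_rot: [179.9, -0.0, -106.8]
ft_force: [-3.1, 4.3, -2.9]
finger_gap: 56.0
grip_force: 68.2
```

Call:
{"method": "jog_arm", "body": {
  "rows": [
    [[0,0,-1],[0,0,0]],
    [[0,0,-2],[0,0,0]],
    [[0,0,-3],[0,0,0]],
    [[0,0,-3],[0,0,0]]
  ]
}}

```text
time: 25.1
tool_pos: [598.9, 273.8, 162.4]
tcp_rot: [180.0, -0.1, -106.8]
ft_force: [-4.8, 1.1, -1.2]
finger_gap: 55.8
grip_force: 68.2
```

Free. Lift clear, then carry it to the tray.

Call:
{"method": "jog_arm", "body": {
  "rows": [
    [[0,0,-10],[0,0,0]],
    [[0,0,-20],[0,0,0]],
    [[0,0,-35],[0,0,0]],
    [[0,0,-60],[0,0,0]],
    [[0,0,-90],[0,0,0]],
    [[0,0,-100],[0,0,0]],
    [[0,0,-100],[0,0,0]]
  ]
}}

```text
time: 25.8
tool_pos: [601.0, 274.6, 266.5]
tcp_rot: [-179.7, 0.2, -106.8]
ft_force: [0.4, -0.4, -0.3]
finger_gap: 56.2
grip_force: 68.2
```

```bash
python3 - <<'E'
from plan import *
plan((590,-20,220,180),(581,-328,200,123.1))
i2,d2,K2,D2,P2=snap('scene');cv2.imwrite('pics/s2.png',i2[0:320,240:560])
E
```

```text
t 25.8 at [601.  274.6 266.5] [-179.71    0.21 -106.84] q1,q6 [  20.1 -143. ] F [ 0.4 -0.4 -0.3] gap 56.2
[np.float64(285.2), np.float64(-74.8), np.float64(46.5)] [0, 0, np.float64(1.277)] rows 8.5
[np.float64(582.6), np.float64(-155.4), np.float64(66.5)] [0, 0, np.float64(2.2701)] rows 15.1
```

View pics/s2.png

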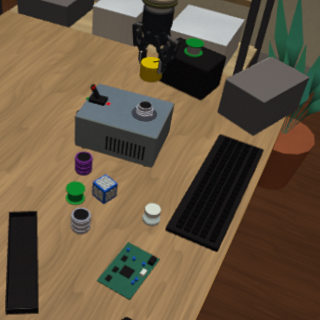

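The cap is held at crop (152,70) and the spigot at (146,105) is bare.

Call:
{"method": "jog_arm", "body": {
  "rows": [
    [[285,-75,46],[0,0,1.277]],
    [[285,-75,46],[0,0,1.277]],
    [[285,-75,46],[0,0,1.277]],
    [[285,-75,46],[0,0,1.277]],
    [[285,-75,46],[0,0,1.277]],
    [[285,-75,46],[0,0,1.277]],
    [[285,-75,46],[0,0,1.277]],
    [[285,-75,46],[0,0,1.277]],
    [[285,-75,46],[0,0,1.277]],
    [[285,-75,46],[0,0,1.277]]
  ]
}}

```text
time: 26.85
tool_pos: [587.6, -20.5, 214.5]
tcp_rot: [180.0, -0.2, 179.9]
ft_force: [-1.1, -0.6, -1.4]
finger_gap: 55.8
grip_force: 68.2
```

Call:
{"method": "jog_arm", "body": {
  "rows": [
    [[9,-308,0],[0,0,0.993]],
    [[9,-308,0],[0,0,0.993]],
    [[9,-308,0],[0,0,0.993]],
    [[9,-308,0],[0,0,0.993]],
    [[9,-308,0],[0,0,0.993]],
    [[9,-308,0],[0,0,0.993]],
    [[9,-308,0],[0,0,0.993]],
    [[9,-308,0],[0,0,0.993]],
    [[9,-308,0],[0,0,0.993]],
    [[9,-308,0],[0,0,0.993]]
  ]
}}

```text
time: 27.85
tool_pos: [579.9, -326.6, 216.2]
tcp_rot: [-180.0, -0.1, 123.4]
ft_force: [0.2, -0.1, -0.9]
finger_gap: 56.0
grip_force: 68.2
```

```bash
cat > tray.py <<'E'
from plan import *
plan()
img,d,K,D,P=snap('wrist');C=cloud(d,K,D,P);np.savez('wt.npz',img=img,d=d,K=K,D=D,P=P)
cv2.imwrite('pics/wt.png',img)
v=cv2.cvtColor(img,cv2.COLOR_BGR2HSV)
near=(np.hypot(C[...,0]-532,C[...,1]+252)<165)
m=near&(C[...,2]>-2)&(C[...,2]<30)&(v[...,2]<80)
m=cv2.morphologyEx(m.astype(np.uint8),cv2.MORPH_OPEN,np.ones((5,5)))
n,l,st,ce=cv2.connectedComponentsWithStats(m);k=1+np.argmax(st[1:,4]);X=C[l==k]
rim=X[(X[:,2]>17)&(X[:,2]<27)];
print(st[k],'rim',len(rim),cv2.minAreaRect(rim[:,:2].astype(np.float32)))
u=np.array([np.cos(np.radians(123.08)),np.sin(np.radians(123.08))]);w=np.array([u[1],-u[0]])
q=rim[:,:2]-[532,-252.4];print('u range',np.percentile(q@u,[.5,99.5]),'w range',np.percentile(q@w,[.5,99.5]))
E
python3 tray.py
```

```text
t 27.9 at [ 579.9 -326.6  216.2] [-1.8000e+02 -5.0000e-02  1.2339e+02] q1,q6 [-33.8 -67.2] F [ 0.2 -0.1 -0.9] gap 56.0
[ 288  143   66   54 1812] rim 291 ((576.8294067382812, -317.514892578125), (69.08206939697266, 57.21169662475586), 32.1182975769043)
u range [-107.58243331  -51.24399187] w range [-32.675516    36.33202265]
```

View pics/wt.png

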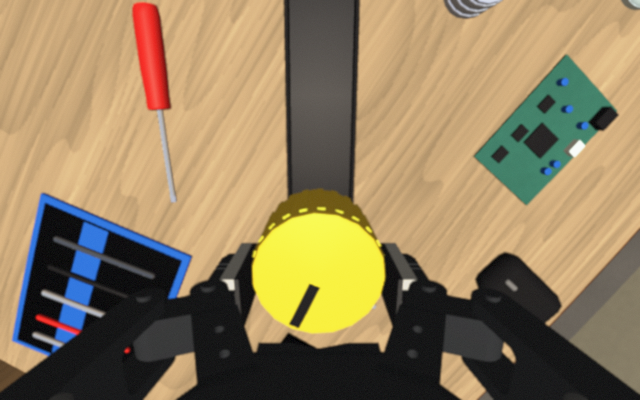

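The cap is held above the tray, whose band spans columns 286–356 centred near 321. The screwdriver is at left (150,60) and the coupling at the top right. Next I'll pin the tray's centre line from its edges.

```bash
python3 - <<'E'
from h import *
z=np.load('wt.npz');img=z['img'];K,D,P=z['K'],z['D'],z['P']
g=img.max(2).astype(int)
pl=[];pr=[]
for v in range(10,170,5):
    row=g[v]; L=321
    while row[L]<100:L-=1
    Rr=321
    while row[Rr]<100:Rr+=1
    pl.append((L+.5,v));pr.append((Rr-.5,v))
A=plane(pl,K,D,P,22)[:,:2];B=plane(pr,K,D,P,22)[:,:2]
for X in(A,B):
    c=cv2.fitLine(X.astype(np.float32),cv2.DIST_HUBER,0,.01,.01).ravel();print(c,np.degrees(np.arctan2(c[1],c[0])))
M=(A+B)/2;print(M[0],M[-1],np.linalg.norm(A-B,axis=1).round(1)[::6])
c=cv2.fitLine(M.astype(np.float32),cv2.DIST_HUBER,0,.01,.01).ravel();a=np.degrees(np.arctan2(c[1],c[0]));print('mid',c,a)
n=np.array([-c[1],c[0]]);t=T_tool()[:2,3];print('TCP off mid along n',(t-c[2:])@n, n)
E
```

```text
[   0.54939276   -0.83556426  503.03476    -268.75003   ] -56.67464
[ 5.4662120e-01 -8.3737999e-01  5.7242230e+02 -2.4702164e+02] -56.86448
[ 493.34364534 -189.69615164] [ 573.97368829 -313.41209901] [69.9 70.2 69.6 70.  69.5 70. ]
mid [   0.54759127   -0.836746    513.5746     -220.97885   ] -56.79808
TCP off mid along n -2.225387124655283 [0.836746   0.54759127]
```

Call:
{"method": "jog_arm", "body": {
  "rows": [
    [[0,2.2,40],[0,0,0]],
    [[0,2.2,80],[0,0,0]],
    [[0,2.2,120],[0,0,0]],
    [[0,2.2,150],[0,0,0]],
    [[0,2.2,170],[0,0,0]],
    [[0,2.2,180],[0,0,0]],
    [[0,2.2,180],[0,0,0]],
    [[0,2.2,180],[0,0,0]]
  ]
}}

```text
time: 28.7
tool_pos: [582.5, -327.0, 38.1]
tcp_rot: [180.0, 0.1, 123.2]
ft_force: [1.3, -0.7, 0.5]
finger_gap: 55.8
grip_force: 68.2
```

Call:
{"method": "jog_arm", "body": {
  "rows": [
    [[0,0,2],[0,0,0]],
    [[0,0,4],[0,0,0]],
    [[0,0,6],[0,0,0]],
    [[0,0,7],[0,0,0]],
    [[0,0,7],[0,0,0]]
  ]
}}

```text
time: 29.2
tool_pos: [581.4, -327.0, 29.5]
tcp_rot: [-180.0, -0.0, 123.1]
ft_force: [0.2, 0.5, -0.6]
finger_gap: 56.0
grip_force: 68.2
```

Call:
{"method": "jog_arm", "body": {
  "rows": [
    [[0,0,1],[0,0,0]],
    [[0,0,2],[0,0,0]],
    [[0,0,3],[0,0,0]],
    [[0,0,3],[0,0,0]]
  ]
}}

```text
time: 29.6
tool_pos: [581.7, -327.3, 27.5]
tcp_rot: [180.0, 0.0, 123.1]
ft_force: [-2.3, 0.1, 6.3]
finger_gap: 55.8
grip_force: 69.0
```

Call:
{"method": "jog_arm", "body": {
  "rows": [
    [[0,0,0],[0,0,0]],
    [[0,0,0],[0,0,0]],
    [[0,0,0],[0,0,0]],
    [[0,0,0],[0,0,0]],
    [[0,0,-40],[0,0,0]],
    [[0,0,-90],[0,0,0]],
    [[0,0,-140],[0,0,0]],
    [[0,0,-190],[0,0,0]],
    [[0,0,-190],[0,0,0]]
  ],
  "grip": 80
}}

```text
time: 30.5
tool_pos: [585.3, -329.5, 227.7]
tcp_rot: [179.6, 0.8, 123.1]
ft_force: [1.1, 0.3, 1.2]
finger_gap: 79.7
grip_force: 0.0
```

```bash
python3 - <<'E'
from plan import *
plan()
img,d,K,D,P=snap('wrist');C=cloud(d,K,D,P);hsv=cv2.cvtColor(img,cv2.COLOR_BGR2HSV)
m=(cv2.inRange(hsv,(20,100,60),(35,255,255))>0)&(C[...,2]>42)
print('cap top z',np.percentile(C[m][:,2],[5,50,95]),cv2.minEnclosingCircle(C[m][:,:2].astype(np.float32)))
img,d,K,D,P=snap('top');C=cloud(d,K,D,P)
def box(n,c,zlo,zhi,hgt):
    m=(abs(C[...,0]-c[0])<70)&(abs(C[...,1]-c[1])<50)&(C[...,2]>zlo)&(C[...,2]<zhi)
    cs,_=cv2.findContours(m.astype(np.uint8),cv2.RETR_EXTERNAL,cv2.CHAIN_APPROX_NONE)
    for k in cs:
        if cv2.contourArea(k)>60: print(n,cv2.minAreaRect(plane(k.reshape(-1,2),K,D,P,hgt)[:,:2].astype(np.float32)))
box('filter',(597,39),40,62,50);box('coupling',(597,-89),40,62,50)
plan((599,-87,250,122),(599,41,250,200))
E
```

```text
t 30.5 at [ 585.3 -329.5  227.7] [179.65   0.82 123.12] q1,q6 [-33.7 -66.9] F [1.1 0.3 1.2] gap 79.7
cap top z [46.01408774 47.48887895 48.76019281] ((571.2511596679688, -312.1848449707031), 45.51713943481445)
filter ((596.6874389648438, 39.28258514404297), (49.21184158325195, 48.03734588623047), 70.35565185546875)
coupling ((597.1019897460938, -89.29110717773438), (46.84664535522461, 47.07574462890625), 44.24451446533203)
t 30.6 at [ 582.7 -327.8  219.3] [179.89   0.24 123.12] q1,q6 [-33.8 -66.9] F [-0.3  1.1 -1.7] gap 80.1
[np.float64(192.7), np.float64(145.2), np.float64(-30.7)] [0, 0, np.float64(0.0196)] rows 4.9
[np.float64(299.9), np.float64(215.2), np.float64(-30.7)] [0, 0, np.float64(-1.3418)] rows 8.9
```

The cap lies flat in the tray (top z≈47.5). Now to the coupling.

Call:
{"method": "jog_arm", "body": {
  "rows": [
    [[192,146,19],[0,0,0]],
    [[192,146,19],[0,0,0]],
    [[192,146,19],[0,0,0]],
    [[192,146,19],[0,0,0]],
    [[192,146,19],[0,0,0]],
    [[192,146,19],[0,0,0]],
    [[192,146,19],[0,0,0]],
    [[192,146,19],[0,0,0]],
    [[192,146,19],[0,0,0]]
  ]
}}

```text
time: 31.5
tool_pos: [598.6, -87.9, 197.1]
tcp_rot: [-180.0, -0.0, 123.0]
ft_force: [-0.4, -1.0, -0.7]
finger_gap: 80.0
grip_force: 0.0
```

```bash
python3 - <<'E'
from plan import *
plan()
img,d,K,D,P=snap('wrist');C=cloud(d,K,D,P);cv2.imwrite('pics/w5.png',img)
m=(np.hypot(C[...,0]-599,C[...,1]+87)<45)&(C[...,2]>46)&(C[...,2]<56)
print(m.sum(),np.median(C[m][:,2]),cv2.minEnclosingCircle(C[m][:,:2].astype(np.float32)))
m2=(np.hypot(C[...,0]-599,C[...,1]+87)<45)&(C[...,2]>8)&(C[...,2]<56);print('whole',np.percentile(C[m2],[1,50,99],axis=0).round(1))
c=cv2.minEnclosingCircle(C[m][:,:2].astype(np.float32))[0]
plan((c[0],c[1],32,123.1))
E
```

```text
t 31.5 at [598.6 -87.9 197.1] [-1.7996e+02 -2.0000e-02  1.2301e+02] q1,q6 [-13.2 -46.2] F [-0.4 -1.  -0.7] gap 80.0
1958 49.79267686689121 ((601.1414794921875, -89.97307586669922), 24.3265438079834)
whole [[ 577.3 -111.7   11.8]
 [ 599.2  -87.1   49.6]
 [ 623.2  -65.9   51.4]]
t 31.6 at [598.7 -87.9 197.3] [-1.7997e+02 -1.0000e-02  1.2300e+02] q1,q6 [-13.2 -46.2] F [0.2 0.5 0.3] gap 79.8
[np.float64(-3.0), np.float64(0.9), np.float64(165.3)] [0, 0, np.float64(-0.0017)] rows 3.3
```

View pics/w5.png

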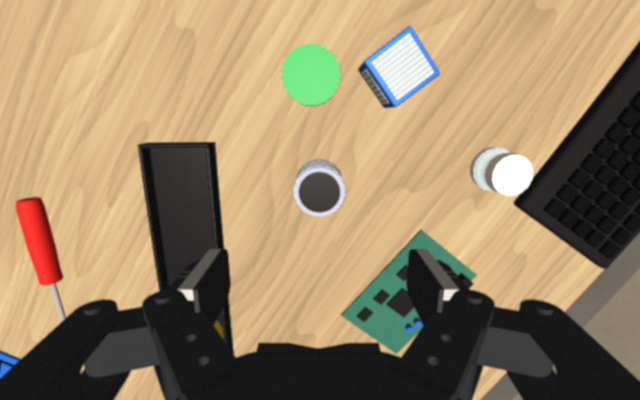

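The view shows the silver coupling at (320,190), the filter at (400,68) and the reel at (312,75). Grasp the coupling.

Call:
{"method": "jog_arm", "body": {
  "rows": [
    [[-3,1,40],[0,0,0]],
    [[-3,1,80],[0,0,0]],
    [[-3,1,120],[0,0,0]],
    [[-3,1,150],[0,0,0]],
    [[-3,1,170],[0,0,0]],
    [[-3,1,177],[0,0,0]],
    [[-3,1,177],[0,0,0]],
    [[-3,1,177],[0,0,0]]
  ]
}}

```text
time: 32.35
tool_pos: [602.5, -89.2, 22.2]
tcp_rot: [179.9, 0.1, 123.1]
ft_force: [-0.6, -0.7, 0.7]
finger_gap: 80.0
grip_force: 0.0
```

Call:
{"method": "jog_arm", "body": {
  "rows": [
    [[0,0,0],[0,0,0]],
    [[0,0,0],[0,0,0]],
    [[0,0,0],[0,0,0]],
    [[0,0,0],[0,0,0]],
    [[0,0,0],[0,0,0]],
    [[0,0,0],[0,0,0]]
  ],
  "grip": 30,
  "force": 50
}}

```text
time: 32.95
tool_pos: [602.8, -88.8, 22.5]
tcp_rot: [179.9, 0.1, 123.1]
ft_force: [-0.7, 0.3, 6.0]
finger_gap: 48.5
grip_force: 51.9
```

Call:
{"method": "jog_arm", "body": {
  "rows": [
    [[0,0,-20],[0,0,0]],
    [[0,0,-60],[0,0,0]],
    [[0,0,-100],[0,0,0]],
    [[0,0,-120],[0,0,0]],
    [[0,0,-120],[0,0,0]]
  ]
}}

```text
time: 33.45
tool_pos: [604.3, -89.0, 145.8]
tcp_rot: [179.7, 0.3, 123.1]
ft_force: [0.1, -0.5, -1.5]
finger_gap: 48.6
grip_force: 51.9
```

```bash
python3 - <<'E'
from plan import *
m=np.array([513.57,-220.98]);u=np.array([-.5476,.8367]);c=m+u*((np.array([533.5,-251.4])-m)@u);print('centre',c,'slots',c,c+85*u)
B=c+0*u;A=c+85*u
plan((*B,140,123.2),(*A,140,123.2))
E
```

```text
centre [ 533.4840665  -251.40750081] slots [ 533.4840665  -251.40750081] [ 486.9380665  -180.28800081]
t 33.5 at [604.3 -89.  145.8] [179.68   0.34 123.13] q1,q6 [-13.2 -46.3] F [ 0.1 -0.5 -1.5] gap 48.6
[np.float64(-97.3), np.float64(-148.0), np.float64(5.8)] [0, 0, np.float64(-0.0013)] rows 3.5
[np.float64(-12.3), np.float64(-148.1), np.float64(5.8)] [0, 0, np.float64(-0.0013)] rows 3.0
```

Call:
{"method": "jog_arm", "body": {
  "rows": [
    [[-97,-148,0],[0,0,0]],
    [[-97,-148,0],[0,0,0]],
    [[-97,-148,0],[0,0,0]],
    [[-97,-148,0],[0,0,0]],
    [[-97,-148,0],[0,0,0]],
    [[-97,-148,0],[0,0,0]],
    [[-97,-148,0],[0,0,0]]
  ]
}}

```text
time: 34.15
tool_pos: [530.4, -249.4, 139.7]
tcp_rot: [-180.0, -0.1, 123.2]
ft_force: [0.1, -0.1, -0.4]
finger_gap: 48.8
grip_force: 52.2
```

```bash
python3 - <<'E'
from plan import *
plan((533.5,-251.4,36,123.2))
img,d,K,D,P=snap('wrist');cv2.imwrite('pics/w6.png',img)
E
```

```text
t 34.1 at [ 530.4 -249.4  139.7] [-1.7998e+02 -9.0000e-02  1.2316e+02] q1,q6 [-30.2 -63.4] F [ 0.1 -0.1 -0.4] gap 48.8
[np.float64(-3.4), np.float64(1.5), np.float64(103.7)] [0, 0, np.float64(-0.0008)] rows 2.1
```

View pics/w6.png

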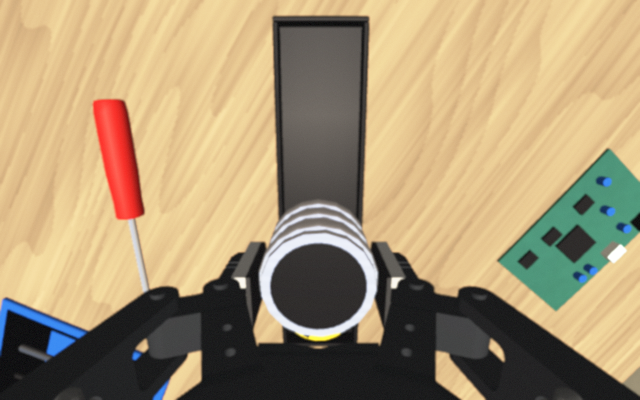

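The coupling is held upright at (318,285) over the tray midline (321). Lower it.

Call:
{"method": "jog_arm", "body": {
  "rows": [
    [[-3,1.5,40],[0,0,0]],
    [[-3,1.5,75],[0,0,0]],
    [[-3,1.5,98],[0,0,0]],
    [[-3,1.5,106],[0,0,0]],
    [[-3,1.5,108],[0,0,0]],
    [[-3,1.5,108],[0,0,0]],
    [[-3,1.5,108],[0,0,0]]
  ]
}}

```text
time: 34.9
tool_pos: [534.8, -252.8, 34.7]
tcp_rot: [179.9, 0.2, 123.1]
ft_force: [0.4, 0.1, -1.2]
finger_gap: 48.5
grip_force: 52.2
```

Call:
{"method": "jog_arm", "body": {
  "rows": [
    [[0,0,1],[0,0,0]],
    [[0,0,2],[0,0,0]],
    [[0,0,3],[0,0,0]],
    [[0,0,4],[0,0,0]],
    [[0,0,4],[0,0,0]]
  ]
}}

```text
time: 35.4
tool_pos: [533.2, -252.2, 28.5]
tcp_rot: [-180.0, -0.0, 123.1]
ft_force: [-0.4, 0.6, -0.9]
finger_gap: 48.3
grip_force: 52.2
```

Call:
{"method": "jog_arm", "body": {
  "rows": [
    [[0,0,1],[0,0,0]],
    [[0,0,2],[0,0,0]],
    [[0,0,3],[0,0,0]],
    [[0,0,3],[0,0,0]]
  ]
}}

```text
time: 35.8
tool_pos: [533.5, -252.3, 26.5]
tcp_rot: [-180.0, 0.0, 123.1]
ft_force: [-3.6, 1.6, 6.2]
finger_gap: 48.5
grip_force: 52.9
```

Call:
{"method": "jog_arm", "body": {
  "rows": [
    [[0,0,0],[0,0,0]],
    [[0,0,0],[0,0,0]],
    [[0,0,0],[0,0,0]],
    [[0,0,0],[0,0,0]],
    [[0,0,-40],[0,0,0]],
    [[0,0,-85],[0,0,0]],
    [[0,0,-130],[0,0,0]],
    [[0,0,-150],[0,0,0]],
    [[0,0,-150],[0,0,0]]
  ],
  "grip": 80
}}

```text
time: 36.7
tool_pos: [535.8, -253.7, 180.9]
tcp_rot: [179.8, 0.4, 123.1]
ft_force: [0.0, -1.0, 0.6]
finger_gap: 79.8
grip_force: 0.0
```

Call:
{"method": "jog_arm", "body": {
  "rows": [
    [[210,215,-19],[0,0,0.92]],
    [[210,215,-19],[0,0,0.92]],
    [[210,215,-19],[0,0,0.92]],
    [[210,215,-19],[0,0,0.92]],
    [[210,215,-19],[0,0,0.92]],
    [[210,215,-19],[0,0,0.92]],
    [[210,215,-19],[0,0,0.92]],
    [[210,215,-19],[0,0,0.92]],
    [[210,215,-19],[0,0,0.92]],
    [[210,215,-19],[0,0,0.92]]
  ]
}}

```text
time: 37.7
tool_pos: [598.1, 40.1, 193.6]
tcp_rot: [-179.9, 0.1, 70.4]
ft_force: [0.3, 0.1, -0.2]
finger_gap: 79.9
grip_force: 0.0
```

```bash
python3 - <<'E'
from plan import *
plan()
img,d,K,D,P=snap('wrist');C=cloud(d,K,D,P);cv2.imwrite('pics/w7.png',img)
hsv=cv2.cvtColor(img,cv2.COLOR_BGR2HSV)
m=(np.hypot(C[...,0]-599,C[...,1]-41)<90)&(C[...,2]>46)&(C[...,2]<56)
cs,_=cv2.findContours(m.astype(np.uint8),cv2.RETR_EXTERNAL,cv2.CHAIN_APPROX_NONE)
for k in cs:
    if cv2.contourArea(k)>500:
        c=cv2.minAreaRect(plane(k.reshape(-1,2),K,D,P,50)[:,:2].astype(np.float32));print(k.reshape(-1,2).mean(0),c);plan((*c[0],20,70.4))
E
```

```text
t 37.7 at [598.1  40.1 193.6] [-1.7992e+02  5.0000e-02  7.0430e+01] q1,q6 [-1.1 18.5] F [ 0.3  0.1 -0.2] gap 79.9
[321.625 187.615] ((601.6837158203125, 39.663116455078125), (47.46194076538086, 47.58707809448242), 70.43539428710938)
t 37.8 at [598.3  39.9 193.9] [-1.7994e+02  4.0000e-02  7.0380e+01] q1,q6 [-1.1 18.5] F [-0.4  0.3 -0. ] gap 80.1
[np.float64(0.9), np.float64(3.3), np.float64(173.9)] [0, 0, np.float64(-0.0003)] rows 3.5
```

View pics/w7.png

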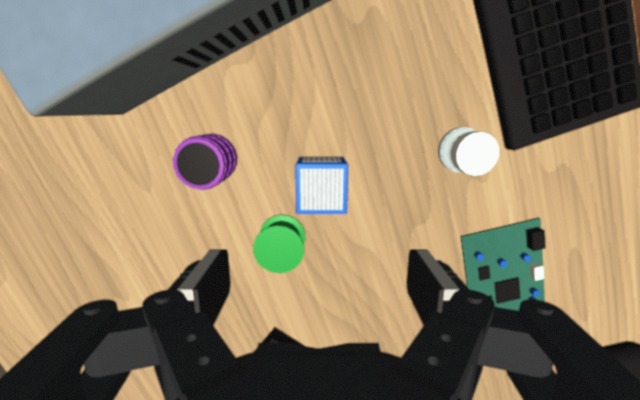

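The filter is square in the view at (322,188). The reel at (280,243) is clear of the left finger's path. Grasp it.

Call:
{"method": "jog_arm", "body": {
  "rows": [
    [[1,3,40],[0,0,0]],
    [[1,3,80],[0,0,0]],
    [[1,3,120],[0,0,0]],
    [[1,3,150],[0,0,0]],
    [[1,3,168],[0,0,0]],
    [[1,3,174],[0,0,0]],
    [[1,3,174],[0,0,0]],
    [[1,3,174],[0,0,0]]
  ]
}}

```text
time: 38.55
tool_pos: [602.9, 40.5, 22.1]
tcp_rot: [179.9, -0.0, 70.4]
ft_force: [-0.1, -0.1, 0.3]
finger_gap: 79.8
grip_force: 0.0
```

Call:
{"method": "jog_arm", "body": {
  "rows": [
    [[0,0,0],[0,0,0]],
    [[0,0,0],[0,0,0]],
    [[0,0,0],[0,0,0]],
    [[0,0,0],[0,0,0]],
    [[0,0,0],[0,0,0]],
    [[0,0,0],[0,0,0]]
  ],
  "grip": 30
}}

```text
time: 39.15
tool_pos: [603.0, 41.1, 22.2]
tcp_rot: [179.9, -0.0, 70.4]
ft_force: [-1.2, -0.4, 7.1]
finger_gap: 47.4
grip_force: 52.7
```

Call:
{"method": "jog_arm", "body": {
  "rows": [
    [[0,0,-20],[0,0,0]],
    [[0,0,-60],[0,0,0]],
    [[0,0,-100],[0,0,0]],
    [[0,0,-120],[0,0,0]],
    [[0,0,-120],[0,0,0]],
    [[0,0,-120],[0,0,0]]
  ]
}}

```text
time: 39.75
tool_pos: [601.8, 41.1, 140.4]
tcp_rot: [180.0, -0.0, 70.4]
ft_force: [-1.6, -0.1, -0.9]
finger_gap: 47.1
grip_force: 51.9
```

```bash
python3 -c "
from plan import *
plan((486.9,-180.3,140,123.2))"
```

```text
t 39.8 at [601.8  41.1 140.4] [ 1.7998e+02 -1.0000e-02  7.0410e+01] q1,q6 [-1.  18.6] F [-1.6 -0.1 -0.9] gap 47.1
[np.float64(-247.1), np.float64(-34.0), np.float64(0.4)] [0, 0, np.float64(-0.9213)] rows 6.1
```

Call:
{"method": "jog_arm", "body": {
  "rows": [
    [[-247,-34,0],[0,0,-0.921]],
    [[-247,-34,0],[0,0,-0.921]],
    [[-247,-34,0],[0,0,-0.921]],
    [[-247,-34,0],[0,0,-0.921]],
    [[-247,-34,0],[0,0,-0.921]],
    [[-247,-34,0],[0,0,-0.921]],
    [[-247,-34,0],[0,0,-0.921]],
    [[-247,-34,0],[0,0,-0.921]],
    [[-247,-34,0],[0,0,-0.921]],
    [[-247,-34,0],[0,0,-0.921]]
  ]
}}

```text
time: 40.75
tool_pos: [486.7, -179.5, 139.7]
tcp_rot: [-180.0, -0.1, 123.1]
ft_force: [-0.3, 0.3, -1.5]
finger_gap: 47.3
grip_force: 51.9
```

```bash
python3 - <<'E'
from plan import *
plan((486.9,-180.3,36,123.2))
img,d,K,D,P=snap('wrist');cv2.imwrite('pics/w8.png',img)
E
```

```text
t 40.8 at [ 486.7 -179.5  139.7] [-1.7995e+02 -8.0000e-02  1.2311e+02] q1,q6 [-25.9 -59. ] F [-0.3  0.3 -1.5] gap 47.3
[np.float64(-0.8), np.float64(-0.2), np.float64(103.7)] [0, 0, np.float64(-0.0015)] rows 2.1
```

View pics/w8.png

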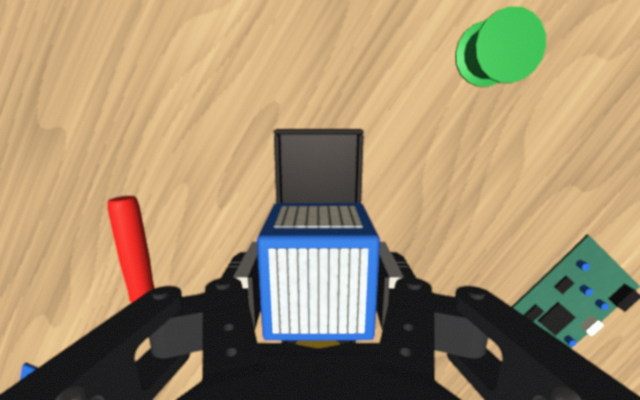

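The filter is held square at (318,288) over the tray's end bay. Lower it.

Call:
{"method": "jog_arm", "body": {
  "rows": [
    [[-1,0,40],[0,0,0]],
    [[-1,0,75],[0,0,0]],
    [[-1,0,98],[0,0,0]],
    [[-1,0,107],[0,0,0]],
    [[-1,0,109],[0,0,0]],
    [[-1,0,110],[0,0,0]],
    [[-1,0,111],[0,0,0]],
    [[-1,0,112],[0,0,0]],
    [[-1,0,112],[0,0,0]]
  ]
}}

```text
time: 41.7
tool_pos: [488.1, -181.4, 29.5]
tcp_rot: [180.0, 0.1, 123.2]
ft_force: [-0.5, -0.0, -0.7]
finger_gap: 47.1
grip_force: 52.0
```

Call:
{"method": "jog_arm", "body": {
  "rows": [
    [[0,0,1],[0,0,0]],
    [[0,0,2],[0,0,0]],
    [[0,0,3],[0,0,0]],
    [[0,0,3],[0,0,0]]
  ]
}}

```text
time: 42.1
tool_pos: [487.7, -181.2, 26.2]
tcp_rot: [180.0, 0.0, 123.2]
ft_force: [-2.0, 1.1, 4.2]
finger_gap: 47.3
grip_force: 52.5
```

Call:
{"method": "jog_arm", "body": {
  "rows": [
    [[0,0,0],[0,0,0]],
    [[0,0,0],[0,0,0]],
    [[0,0,0],[0,0,0]],
    [[0,0,0],[0,0,0]],
    [[0,0,-40],[0,0,0]],
    [[0,0,-85],[0,0,0]],
    [[0,0,-130],[0,0,0]],
    [[0,0,-150],[0,0,0]],
    [[0,0,-150],[0,0,0]]
  ],
  "grip": 80
}}

```text
time: 43.0
tool_pos: [490.0, -182.3, 180.4]
tcp_rot: [179.8, 0.4, 123.2]
ft_force: [-0.1, -0.4, 0.3]
finger_gap: 80.1
grip_force: 0.0
```

Call:
{"method": "jog_arm", "body": {
  "rows": [
    [[50,23,-40],[0,0,0.145]],
    [[90,42,-84],[0,0,0.29]],
    [[130,61,-84],[0,0,0.435]],
    [[170,79,-84],[0,0,0.58]],
    [[210,98,-84],[0,0,0.725]],
    [[250,117,-84],[0,0,0.87]],
    [[290,135,-84],[0,0,1.015]],
    [[330,154,-84],[0,0,1.16]],
    [[370,172,-84],[0,0,1.305]],
    [[399,186,-84],[0,0,1.44]]
  ],
  "grip": 0
}}

```text
time: 44.0
tool_pos: [426.8, 238.2, 258.2]
tcp_rot: [-180.0, 0.1, 46.8]
ft_force: [0.2, -0.4, 1.0]
finger_gap: 0.0
grip_force: 0.0
```

Call:
{"method": "jog_arm", "body": {
  "rows": [
    [[0,0,0],[0,0,0.145]],
    [[0,0,0],[0,0,0.29]],
    [[0,0,0],[0,0,0.435]],
    [[0,0,0],[0,0,0.6]],
    [[0,0,0],[0,0,0.6]],
    [[0,0,0],[0,0,0.6]]
  ]
}}

```text
time: 44.6
tool_pos: [427.5, 236.6, 258.6]
tcp_rot: [180.0, 0.1, 13.0]
ft_force: [0.3, -0.8, 0.8]
finger_gap: -0.3
grip_force: 0.0
```

```bash
python3 - <<'E'
from plan import *
img,d,K,D,P=snap('top');C=cloud(d,K,D,P)
u=np.array([-.5476,.8367]);w=np.array([.8367,.5476])
q=C[...,:2]-[530,-254];a=q@u;b=q@w
m=(abs(a)<150)&(abs(b)<45)&(C[...,2]>38)&(C[...,2]<75)
cs,_=cv2.findContours(m.astype(np.uint8),cv2.RETR_EXTERNAL,cv2.CHAIN_APPROX_NONE)
for k in cs:
    if cv2.contourArea(k)>40:
        mm=np.zeros(m.shape,np.uint8);cv2.drawContours(mm,[k],-1,1,-1);X=plane(k.reshape(-1,2),K,D,P,52)[:,:2]-[530,-254]
        print('u',(X@u).min().round(),(X@u).max().round(),'w',(X@w).min().round(),(X@w).max().round(),'z',np.percentile(C[mm>0][:,2],[10,50,90]).round(1),img[mm>0].mean(0).round())
s,ds,Ks,Ds,Ps=snap('scene')
cv2.imwrite('pics/f1.png',np.hstack([cv2.resize(img[150:300,160:440],(392,210)),cv2.resize(s[60:330,230:440],(392,504))[:210]]) if 0 else np.vstack([cv2.resize(img[140:275,170:440],(540,270)),cv2.resize(s[190:330,220:360],(540,330))[:330]]))
plan((425,256,160,6.3),(425,256,260,6.3))
E
```

```text
u 60.0 110.0 w -22.0 26.0 z [48.4 53.5 58.2] [156. 139. 125.]
u -23.0 26.0 w -24.0 25.0 z [47.8 53.1 57.7] [86. 85. 86.]
u -114.0 -56.0 w -28.0 28.0 z [42.5 47.3 51.7] [ 66. 176. 174.]
t 44.7 at [427.7 236.6 259.2] [1.7999e+02 5.0000e-02 1.2940e+01] q1,q6 [ 22.9 100. ] F [-0.6  0.3  0.3] gap -0.5
[np.float64(1.7), np.float64(-19.5), np.float64(99.2)] [0, 0, np.float64(0.1159)] rows 2.0
[np.float64(1.7), np.float64(-19.5), np.float64(-0.8)] [0, 0, np.float64(0.1159)] rows 0.8
```

View pics/f1.png

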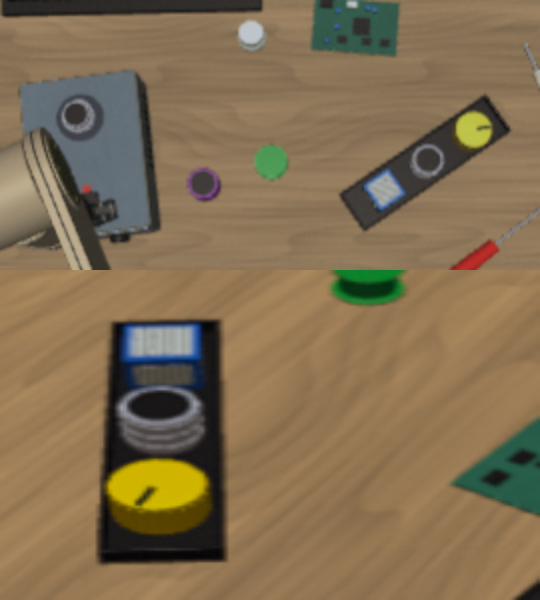

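All three pieces stand flat in one row: filter, coupling and cap, with tops at 53.5, 53 and 47 for a floor at 4. The bystanders are unmoved. Now descend in front of the lever to throw the breaker on.

Call:
{"method": "jog_arm", "body": {
  "rows": [
    [[-9,-21,0],[0,0,0.116]],
    [[-9,-21,0],[0,0,0.116]],
    [[-9,-21,0],[0,0,0.116]],
    [[-9,-21,40],[0,0,0.116]],
    [[-9,-21,75],[0,0,0.116]],
    [[-9,-21,95],[0,0,0.116]],
    [[-9,-21,103],[0,0,0.116]],
    [[-9,-21,103],[0,0,0.116]],
    [[-9,-21,103],[0,0,0.116]]
  ]
}}

```text
time: 45.6
tool_pos: [415.3, 255.3, 158.1]
tcp_rot: [-180.0, -0.1, 6.1]
ft_force: [0.4, 0.3, 0.5]
finger_gap: -0.4
grip_force: 0.0
```

Call:
{"method": "jog_arm", "body": {
  "rows": [
    [[4,0,0],[0,0,0]],
    [[8,0,0],[0,0,0]],
    [[12,0,0],[0,0,0]],
    [[16,0,0],[0,0,0]],
    [[20,0,0],[0,0,0]],
    [[24,0,0],[0,0,0]],
    [[27,0,0],[0,0,0]],
    [[30,0,0],[0,0,0]],
    [[32,0,0],[0,0,0]],
    [[32,0,0],[0,0,0]]
  ]
}}

```text
time: 46.6
tool_pos: [446.6, 258.7, 156.9]
tcp_rot: [-180.0, -0.0, 6.1]
ft_force: [-3.0, -0.4, 2.5]
finger_gap: 0.2
grip_force: 1.4
```

Call:
{"method": "jog_arm", "body": {
  "rows": [
    [[2,0,0],[0,0,0]],
    [[4,0,0],[0,0,0]],
    [[6,0,0],[0,0,0]],
    [[8,0,0],[0,0,0]],
    [[9,0,0],[0,0,0]],
    [[9,0,0],[0,0,0]]
  ]
}}

```text
time: 47.2
tool_pos: [455.1, 259.5, 156.2]
tcp_rot: [180.0, 0.0, 6.1]
ft_force: [-2.5, 0.7, 0.1]
finger_gap: 0.2
grip_force: 1.5
```

Call:
{"method": "jog_arm", "body": {
  "rows": [
    [[1,0,0],[0,0,0]],
    [[2,0,0],[0,0,0]],
    [[2,0,0],[0,0,0]]
  ]
}}

```text
time: 47.5
tool_pos: [457.2, 259.6, 156.6]
tcp_rot: [180.0, 0.0, 6.1]
ft_force: [-3.6, -0.6, -0.5]
finger_gap: 0.2
grip_force: 1.7
```

Call:
{"method": "jog_arm", "body": {
  "rows": [
    [[1,0,0],[0,0,0]],
    [[2,0,0],[0,0,0]],
    [[2,0,0],[0,0,0]]
  ]
}}

```text
time: 47.8
tool_pos: [457.7, 259.7, 156.4]
tcp_rot: [180.0, 0.2, 6.1]
ft_force: [-12.5, -2.1, 3.5]
finger_gap: 0.0
grip_force: 6.4
```

At the stop (the force is rising). One more nudge, then retreat and check.

Call:
{"method": "jog_arm", "body": {
  "rows": [
    [[1,0,0],[0,0,0]],
    [[1.5,0,0],[0,0,0]],
    [[1.5,0,0],[0,0,0]]
  ]
}}

```text
time: 48.1
tool_pos: [457.9, 259.7, 156.3]
tcp_rot: [179.9, 0.4, 6.1]
ft_force: [-20.2, -3.1, 9.1]
finger_gap: 0.1
grip_force: 10.6
```

Call:
{"method": "jog_arm", "body": {
  "rows": [
    [[-10,0,0],[0,0,0]],
    [[-20,0,0],[0,0,0]],
    [[-20,0,-40],[0,0,0]],
    [[-20,0,-90],[0,0,0]],
    [[-20,0,-130],[0,0,0]],
    [[-20,-40,-150],[0,0,0]],
    [[-20,-80,-150],[0,0,0]],
    [[-20,-80,-150],[0,0,0]]
  ]
}}

```text
time: 48.9
tool_pos: [432.0, 341.4, 308.3]
tcp_rot: [-179.8, -0.2, 6.3]
ft_force: [-0.6, -0.3, -0.4]
finger_gap: -0.3
grip_force: 0.0
```

```bash
python3 - <<'E'
from plan import *
plan()
s,d,K,D,P=snap('scene');C=cloud(d,K,D,P)
b=(np.hypot(C[...,0]-455,C[...,1]-258)<45)&(C[...,2]>140)&(C[...,2]<185);X=C[b];print('lever',len(X),X[X[:,2]>X[:,2].max()-8].mean(0))
cv2.imwrite('pics/f2.png',np.vstack([cv2.resize(s[70:170,300:430],(560,300)),cv2.resize(s[150:330,200:440],(560,300))]))
E
```

```text
t 48.9 at [432.  341.4 308.3] [-179.82   -0.2     6.27] q1,q6 [ 32.9 116.7] F [-0.6 -0.3 -0.4] gap -0.3
lever 46 [477.14699521 257.42575865 167.45060425]
```

View pics/f2.png

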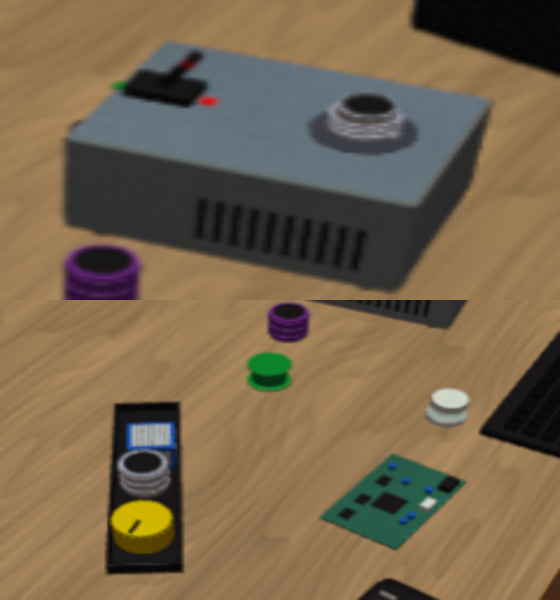

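The lever now leans to the red mark, so the breaker is on. But the filter in the tray seems to have shifted toward the coupling since the last look, so I'll measure it.

```bash
cat > chk.py <<'E'
from plan import *
img,d,K,D,P=snap('top');C=cloud(d,K,D,P)
u=np.array([-.5476,.8367]);w=np.array([.8367,.5476])
q=C[...,:2]-[530,-254];a=q@u;b=q@w
hsv=cv2.cvtColor(img,cv2.COLOR_BGR2HSV)
m=(abs(a)<150)&(abs(b)<60)&(C[...,2]>36)&(C[...,2]<80)
for n,(lo,hi) in {'cap':(-120,-45),'coup':(-30,27),'filt':(27,140)}.items():
    X=C[m&(a>lo)&(a<hi)]; aa=(X[:,:2]-[530,-254]);print(n,len(X),'u',np.percentile(aa@u,[1,99]).round(),'w',np.percentile(aa@w,[1,99]).round(),'z',np.percentile(X[:,2],[5,50,95]).round(1))
m2=(cv2.inRange(hsv,(100,90,40),(125,255,255)))&m.astype(np.uint8)*255
k=np.argwhere(m2)[:,::-1];print('blue',cv2.minAreaRect(plane(k,K,D,P,54)[:,:2].astype(np.float32)))
cv2.imwrite('pics/f3.png',cv2.resize(img[175:265,330:440],None,fx=6,fy=6,interpolation=cv2.INTER_CUBIC))
E
python3 chk.py
```

```text
cap 266 u [-114.  -59.] w [-26.  27.] z [41.  46.7 52.5]
coup 207 u [-23.  27.] w [-21.  25.] z [45.6 53.  58.4]
filt 243 u [28. 74.] w [-15.  33.] z [46.7 53.4 59.9]
blue ((510.46783447265625, -207.96847534179688), (48.4921875, 49.868370056152344), 34.45383834838867)
```

View pics/f3.png

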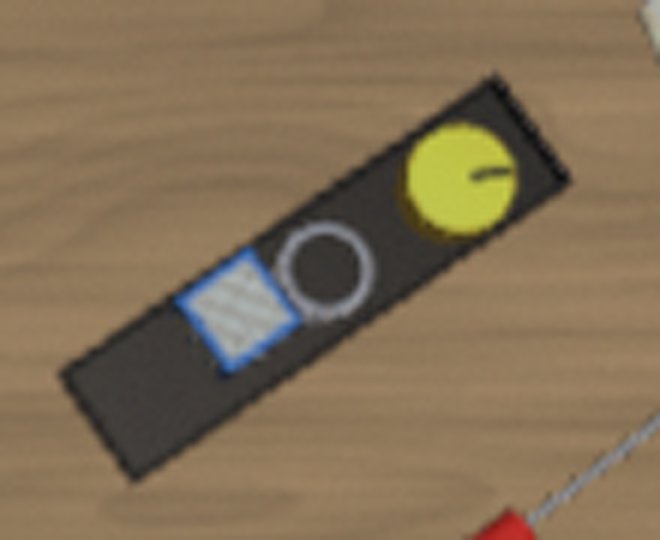

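The filter was knocked inside the tray: it now sits at u≈50, close to the coupling, with its top still at z≈53. A closer look will show whether it is flat on the floor.

Call:
{"method": "jog_arm", "body": {
  "rows": [
    [[20,553,48],[0,0,0]],
    [[20,553,48],[0,0,0]],
    [[20,553,48],[0,0,0]],
    [[20,553,48],[0,0,0]],
    [[20,553,48],[0,0,0]],
    [[20,553,48],[0,0,0]],
    [[20,553,48],[0,0,0]],
    [[20,553,48],[0,0,0]],
    [[20,553,48],[0,0,0]],
    [[20,553,48],[0,0,0]]
  ]
}}

```text
time: 50.0
tool_pos: [502.2, -158.7, 263.5]
tcp_rot: [179.9, -0.0, 6.0]
ft_force: [0.5, 0.8, 0.2]
finger_gap: -0.0
grip_force: 0.0
```

```bash
cat > near.py <<'E'
from plan import *
plan()
img,d,K,D,P=snap('wrist');C=cloud(d,K,D,P);cv2.imwrite('pics/w9.png',img)
u=np.array([-.5476,.8367]);w=np.array([.8367,.5476]);q=C[...,:2]-[533.5,-251.4];a=q@u;b=q@w
T=(abs(a)<150)&(abs(b)<45)
for n,lo,hi in(('cap',-130,-45),('coup',-28,24),('filt',24,140)):
    m=T&(a>lo)&(a<hi)&(C[...,2]>40)&(C[...,2]<70);X=C[m]
    top=X[X[:,2]>np.median(X[:,2])-4]
    A=np.c_[top[:,:2]-top[:,:2].mean(0),np.ones(len(top))];s=np.linalg.lstsq(A,top[:,2],rcond=None)[0]
    print(n,len(top),'top z %.1f'%s[2],'tilt deg',np.degrees(s[:2]).round(2),'u',np.percentile(a[m],[.5,99.5]).round(1),'w',np.percentile(b[m],[.5,99.5]).round(1))
m=T&(C[...,2]>17)&(C[...,2]<27);print('rim u',np.percentile(a[m],[.5,99.5]).round(1),'w',np.percentile(b[m],[.5,99.5]).round(1))
E
python3 near.py
```

```text
t 50.0 at [ 502.2 -158.7  263.5] [ 1.7994e+02 -4.0000e-02  6.0100e+00] q1,q6 [-23.1  60.9] F [0.5 0.8 0.2] gap -0.0
cap 2126 top z 47.5 tilt deg [ 0.03 -0.58] u [-116.4  -61.5] w [-28.1  26.3]
coup 1464 top z 53.7 tilt deg [-0.09 -1.02] u [-24.6  23.8] w [-22.9  23.3]
filt 1789 top z 53.9 tilt deg [-0.22 -0.44] u [24.3 70.4] w [-16.3  31.9]
rim u [-144.9  139.5] w [-36.1  36.5]
```

View pics/w9.png

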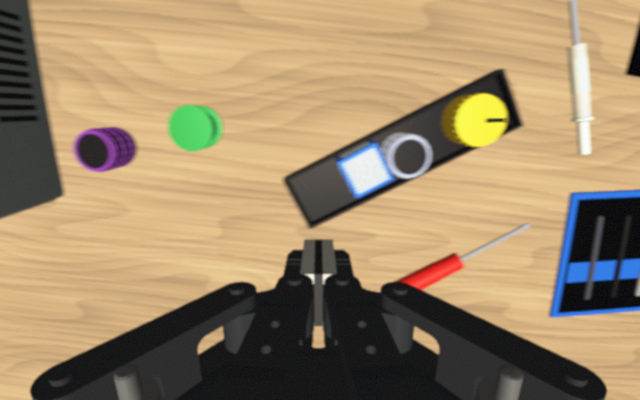

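The filter at (365,170) is untilted, its top at 53.9 means it stands on the floor (4 + 50), and it lies inside the walls. The row is intact, the breaker is on and the arm is clear, so I'm handing in.

```bash
python3 -c "
from bench import r
print(r.hand_in())"
```

```text
the job is handed in; nothing more can be done
None
```

The job is handed in: breaker off, cap unscrewed, then cap, coupling and the one filter present stowed flat in a row in the tray and the breaker thrown on; the filter later got knocked a few centimetres along the tray, but I measured it still flat on the floor and left it.

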